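Clamp the capsule press plate evenly

TASK

Tighten the four screws of the capsule press by their orange levers (clockwise) so that the clear plate is clamped down flat. Go crosswise: in a first round give each screw about a quarter turn, one screw and then the one diagonally opposite before the other two, and in a second round, again crosswise, turn each until the plate is seated there and the screw is snug. Never let the plate go clearly crooked, do not over-tighten, and leave the jar, bottle and mortar alone.

Things in the scene. Friction and masses are not known exactly. Their poses are not given: they have to be found in the camera images.
- press: Capsule press fixed to the table: grey square base 200 x 200 x 14 mm with four aluminium guide rails (tops 40 mm above the table) round a clear square plate. Origin: centre of the underside, on the table; z up, x and y along its sides. Four screws with orange levers stand at (+-60, +-60) mm in this frame.
- plate: Loose clear glass press plate with a blue border, 160 x 160 x 8 mm, 0.5 kg, lying on four light spring studs between the rails. Origin: centre of its underside, 36.5 mm above the table at the start. It seats on four hard-rubber stop pads right under the screws, 6.7 to 12.2 mm lower; which depth is not known beforehand (it depends on the capsule tray fitted, the same for all four corners).
- turn1 (a joint): Turn of screw 1, rad: 0 to 0.2 at first, grows clockwise from above (tighter); at 0 the lever points along the press's +x. Sinks 4 mm per rad, stays put. Takes about 0.3 N m (7 N square on the lever 41 mm from the axis), little more while it pushes the plate down; once the plate is seated there, steadily more. Snug: 0.42 to 0.5 N m (10 to 13 N); over 0.55 is too tight. Tightening one eases the others.
- screw1: Screw 1 with its orange lever, at the far left (+x, +y) corner of the press (screw 3 is diagonally opposite). Origin: on its axis, underside of its steel flange (22 mm across), 45 mm above the table at turn 0. Lever: straight bar 10 mm wide, 16 tall (10 to 26 mm above the origin), reaching 54 mm out along x and 8 mm behind. Push its side, or grip it, from above.
- turn2 (a joint): Turn of screw 2, rad: 0 to 0.2 at first, grows clockwise from above (tighter); at 0 the lever points along the press's +x. Sinks 4 mm per rad, stays put. Takes about 0.3 N m (7 N square on the lever 41 mm from the axis), little more while it pushes the plate down; once the plate is seated there, steadily more. Snug: 0.42 to 0.5 N m (10 to 13 N); over 0.55 is too tight. Tightening one eases the others.
- screw2: Screw 2 with its orange lever, at the near left (-x, +y) corner of the press (screw 4 is diagonally opposite). Origin: on its axis, underside of its steel flange (22 mm across), 45 mm above the table at turn 0. Lever: straight bar 10 mm wide, 16 tall (10 to 26 mm above the origin), reaching 54 mm out along x and 8 mm behind. Push its side, or grip it, from above.
- turn3 (a joint): Turn of screw 3, rad: 0 to 0.2 at first, grows clockwise from above (tighter); at 0 the lever points along the press's +x. Sinks 4 mm per rad, stays put. Takes about 0.3 N m (7 N square on the lever 41 mm from the axis), little more while it pushes the plate down; once the plate is seated there, steadily more. Snug: 0.42 to 0.5 N m (10 to 13 N); over 0.55 is too tight. Tightening one eases the others.
- screw3: Screw 3 with its orange lever, at the near right (-x, -y) corner of the press (screw 1 is diagonally opposite). Origin: on its axis, underside of its steel flange (22 mm across), 45 mm above the table at turn 0. Lever: straight bar 10 mm wide, 16 tall (10 to 26 mm above the origin), reaching 54 mm out along x and 8 mm behind. Push its side, or grip it, from above.
- turn4 (a joint): Turn of screw 4, rad: 0 to 0.2 at first, grows clockwise from above (tighter); at 0 the lever points along the press's +x. Sinks 4 mm per rad, stays put. Takes about 0.3 N m (7 N square on the lever 41 mm from the axis), little more while it pushes the plate down; once the plate is seated there, steadily more. Snug: 0.42 to 0.5 N m (10 to 13 N); over 0.55 is too tight. Tightening one eases the others.
- screw4: Screw 4 with its orange lever, at the far right (+x, -y) corner of the press (screw 2 is diagonally opposite). Origin: on its axis, underside of its steel flange (22 mm across), 45 mm above the table at turn 0. Lever: straight bar 10 mm wide, 16 tall (10 to 26 mm above the origin), reaching 54 mm out along x and 8 mm behind. Push its side, or grip it, from above.
- amber_jar: Amber jar with a red cap, 64 mm across, 95 mm tall. Origin: centre of the underside. Bystander, standing beside the press.
- dropper: Black bottle with a white cap, 44 mm across, 100 mm tall. Origin: centre of the underside. Bystander, standing beside the press.
- mortar: White mortar bowl, 96 mm across, 55 mm tall. Origin: centre of the underside. Bystander, standing beside the press.
There are look-alikes about, which are no part of the job. Of the things like the plate, leave any that is brown, turquoise or yellow; of the rest the smaller one is meant.

How it is judged:
On the way, in this order (a step that is already met when the one before it is completed fails the run):
1. two diagonally opposite screws have been drawn down part-way (turn over 0.9 rad) while the other two are still loose (under 0.6 rad) (((value of joint each of turn1, turn3 above 0.9 rad and value of joint each of turn2, turn4 below 0.6 rad) or (value of joint each of turn2, turn4 above 0.9 rad and value of joint each of turn1, turn3 below 0.6 rad))), for 0.2 s.
2. all four are drawn down part-way (over 0.9 rad) and none has been run right down yet (all under 2.15 rad) (value of joint turn1 between 0.9 and 2.15 rad and value of joint turn2 between 0.9 and 2.15 rad and value of joint turn3 between 0.9 and 2.15 rad and value of joint turn4 between 0.9 and 2.15 rad), for 0.2 s.
At the end, for the whole second after the job is handed in: Every screw presses on the plate with more than 18 N (the plate is seated and clamped at that corner), the plate lies within 0.010 rad of level with the press, and it is at rest (contact force between each of screw1, screw2, screw3, screw4 and plate above 18 N and angle between the z axis of plate and the z axis of press, either way round below 0.01 rad and linear speed of plate below 0.01 m/s); the robot touches nothing.
It fails at once if the plate goes crooked: tilted by more than 0.06 rad to the press (angle between the z axis of plate and the z axis of press, either way round above 0.06 rad).
It fails at once if a screw is over-tightened: it presses on the plate with more than 75 N (contact force between any of screw1, screw2, screw3, screw4 and plate above 75 N).
It fails at once if the jar, bottle or mortar is moved by more than 20 mm or tipped by more than 0.3 rad (distance of any of amber_jar, dropper, mortar from where it was at the start of the episode above 0.02 m or angle between any of amber_jar, dropper, mortar's own z axis and vertical above 0.3 rad).
It also fails if it takes over 72 s, if anything falls off the work surface, if the arm or the gripper's body presses on something with over 40 N, if the wrist force passes 120 N, or if a joint passes its speed limit or range.

ROBOT

A 6-joint arm with a two-finger parallel gripper is mounted at the origin on the work surface. World frame = base frame: x ahead of the robot, y to its left, z up, the work surface at z = 0. Lengths are in m, angles in rad, forces in N, time in s.
With the tool pointing down it reaches from about 0.25 to 0.775 m from the base axis. Payload 8.9 kg.
Tool frame: the origin (TCP) lies at the very end of the fingers, on their centre line; the grasp point (between the pads) lies 19 mm behind it; z points along the fingers, y is the direction in which the jaws open and shut (so a half turn about z gives the same grasp; the last joint's range is limited). The gripper opens to 85 mm and grips with 20 to 120 N. Pads are 22 mm wide; open, the fingers measure 114 mm over their backs; the gripper's body (76 mm by 85 mm) begins 54 mm behind the grasp point. The pads swing forward as they close: fully open they stand 13 mm farther back than shut.
Start: joints at [1.109, 0.291, -0.153, 1.127, 0, 1.431], TCP at [0.167, 0.498, 0.231] pointing down, gripper open.
Joint ranges: [-2.52, 2.52], [-0.91, 1.74], [-1.3, 1.37], [-1.96, 2.02], [-1.52, 1.47], [-3.14, 3.14]. Speed limits (rad/s): [2.22, 2.22, 2.79, 3.14, 3.14, 3.14].

INTERFACE

Orientations are given as a unit quaternion [x, y, z, w].
In Python, from workcell import sense, eyes, workorder gives the robot as it stands. The module is installed in compiled form; this text tells all that it offers.
- The arm moves only by the tool step_arm, never from a script. Its argument "rows" is one flat list of numbers, 7 for each row, row after row: the shift along the tool's x, y, z in mm, then the turn, a rotation vector about the tool's x, y, z in rad, then the gripper command: -1 is fully open, 1 is shut, values between are in proportion. A call has 1 to 8 rows; each row shifts and turns the commanded pose from where the row before left it, along the tool's axes as they then stand; what a row does not reach is not made up. A row lasts 1/10 s, in which the tool goes at most 50 mm and 8.59 degrees, less where a joint would pass 70% of its speed; a pose out of reach is approached as far as the arm can. A call is refused whole if a number of a shift passes 50 or a number of a turn 0.15, either way. A call with a gripper value outside its range is refused whole. The fingers move at their own pace and stop on an object; the grip force is fixed at half the most. Time passes only in rows, so rows that do not move let the fingers close. It gives the time, the measured TCP pose, the force and the opening at its end, in the units of the state.
- sense(): the state, without advancing time (a new reading comes with each control period).
- eyes.snapshot(name): name is "side" or "top"; returns the picture (420x560x3 uint8, blue, green, red); there is no depth.
- eyes.get_calibration(name): a dict with "fx", "fy", "cx", "cy" (pixels), "k1" (the pictures are not rectified: a ray, as slopes to the right and down, at radius r is drawn at 1 + k1 r^2 times it, then the intrinsics apply), "eye" and "attitude" of the camera in the world. Camera axes: x right, y up, looking along -z (the intrinsics and any distortion apply to the point x, -y, -z); pixel columns grow to the right and rows downward; lengths in m; the calibration is good to about 2 mm. A picture is of the moment at which its call begins. get_calibration takes no time and is no camera call.
- workorder.job_done(): hands the job in, once; it reports no verdict.
Trained networks look in the newest picture that a camera, given by its name, has taken for a name from the list of things; names that differ only in an ending like _2 or _b are one class to them, and where a whole thing is asked for, a point or a joint stands for the part that bears it (a point fixed in the world has none). Each returns a list of dicts, best first, with "score" (0 to 1); they miss things now and then, are a little off and sometimes report something else, mostly with a low value. They report only what shows in the picture. A call takes as long as a camera call. They do not tell look-alikes from the thing itself.
- eyes.find_in(camera, target): "bbox" ([left, top, width, height] in pixels, round what is visible of it).
- eyes.silhouettes(camera, target): "region" (420x560 bool, what is visible of it) and "bbox" ([left, top, width, height] in pixels, round what is visible of it).
The state is a dict: "time": time; "joint_positions": joint angles; "joint_velocities": joint speeds; "joint_torque": joint torques, N m; "ee_pos": TCP position; "orientation": TCP orientation; "force": force on the tool from outside, world axes, zero at the start; "torque": the same for the moment, N m; "finger_gap": finger opening in m.
Only numpy, scipy, OpenCV 4.12 (cv2) and the standard library are available. Lean on these libraries where they do the work, as an engineer would, in place of code of your own. Each camera call takes 0.05 s, during which the arm holds its last target.

## Working session

There is one attempt and no reset: what is moved stays moved. The work goes in short steps, Python scripts to look and compute and a tool call to move; the robot and the scene stay as the last step left them, time stands still between calls to the robot, and variables do not carry over. Pictures are saved under pics/ and viewed, and the job is handed in when it is done.

Besides the shell and the picture viewer there is one more tool, called after "Emit:" as name(argument=value, ...), one argument or row to a line, values as JSON. step_arm: Moves the arm, as the interface text tells. Its arguments: {"type":"object","properties":{"rows":{"type":"array"}},"required":["rows"]}

```bash
mkdir -p pics
python3 - <<'E'
from workcell import sense, eyes
import cv2
s=sense()
for k,v in s.items(): print(k,v)
for n in("top","side"):
    cv2.imwrite(f"pics/{n}0.png",eyes.snapshot(n)); print(n,eyes.get_calibration(n))
    for t in("press","plate","screw1","amber_jar","dropper","mortar"):
        for d in eyes.find_in(n,t): print(t,d)
E
```

```text
time 0.0
joint_positions [ 1.10868974e+00  2.91287448e-01 -1.54086304e-01  1.12670902e+00
  2.45726478e-05  1.43145881e+00]
joint_velocities [ 0.00021861  0.00064998 -0.00063905  0.00195307  0.00156221 -0.00075706]
joint_torque [-1.30316090e-03 -5.37145615e+01  3.31366432e+01  1.59695389e-02
 -4.05598685e-04  2.75670409e-06]
ee_pos [0.16634495 0.49750693 0.23074352]
orientation [ 1.60684880e-01  9.87005550e-01 -6.10719272e-04 -2.02264490e-04]
force [ 0.76643381 -0.9775788  -0.29882979]
torque [-0.02459347  0.02287348 -0.06846212]
finger_gap 0.08518935044535922
top {'fx': 425.6280417941094, 'fy': 425.6280417941094, 'cx': 279.3925271510339, 'cy': 207.9898211194921, 'k1': 0.016468935028606618, 'eye': array([0.32169322, 0.00960972, 0.99778686]), 'attitude': array([-0.07112157,  0.07688591,  0.72508804, -0.680645  ])}
plate {'bbox': [195.2, 171.4, 75.3, 71.8], 'score': 0.92}
plate {'bbox': [296.9, 191.5, 94.7, 92.8], 'score': 0.82}
plate {'bbox': [107.1, 274.8, 132.8, 140.0], 'score': 0.76}
plate {'bbox': [406.5, 243.8, 78.1, 86.3], 'score': 0.75}
plate {'bbox': [280.4, 63.6, 119.0, 109.5
[... 937 characters left out ...]
{'bbox': [190.9, 363.1, 91.7, 56.9], 'score': 0.7}
plate {'bbox': [256.9, 163.5, 70.8, 52.3], 'score': 0.66}
plate {'bbox': [124.3, 136.9, 106.8, 78.7], 'score': 0.66}
plate {'bbox': [234.2, 244.5, 99.5, 92.9], 'score': 0.63}
screw1 {'bbox': [306.6, 159.4, 26.5, 9.1], 'score': 0.73}
screw1 {'bbox': [269.5, 199.4, 25.8, 7.6], 'score': 0.72}
screw1 {'bbox': [310.7, 193.4, 33.0, 10.1], 'score': 0.7}
screw1 {'bbox': [263.7, 164.6, 25.0, 12.4], 'score': 0.5}
amber_jar {'bbox': [327.2, 338.6, 35.4, 48.2], 'score': 0.73}
amber_jar {'bbox': [264.4, 164.5, 23.2, 11.6], 'score': 0.45}
dropper {'bbox': [250.5, 108.7, 20.0, 35.5], 'score': 0.61}
mortar {'bbox': [292.3, 111.9, 30.5, 26.3], 'score': 0.66}
```

View pics/top0.png

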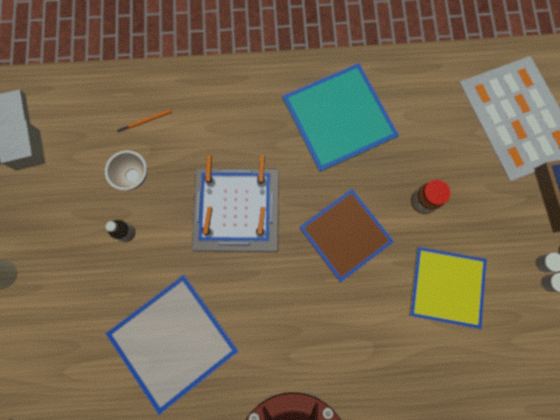

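View pics/side0.png

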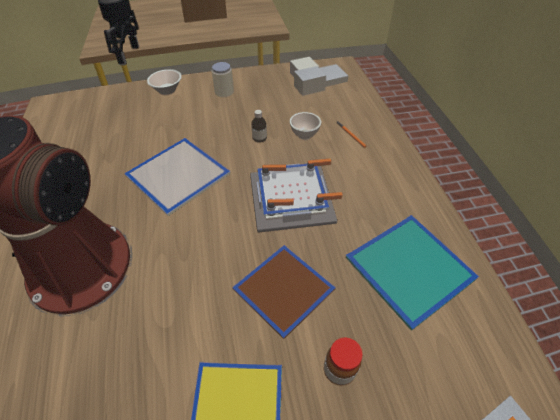

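Run:
```python
import cv2
a=cv2.imread("pics/top0.png"); cv2.imwrite("pics/crop0.png",cv2.resize(a[140:255,170:295],None,fx=5,fy=5,interpolation=cv2.INTER_CUBIC))
b=cv2.imread("pics/side0.png"); cv2.imwrite("pics/crop1.png",cv2.resize(b[145:245,235:355],None,fx=5,fy=5,interpolation=cv2.INTER_CUBIC))
```

```text
(no output)
```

View pics/crop0.png

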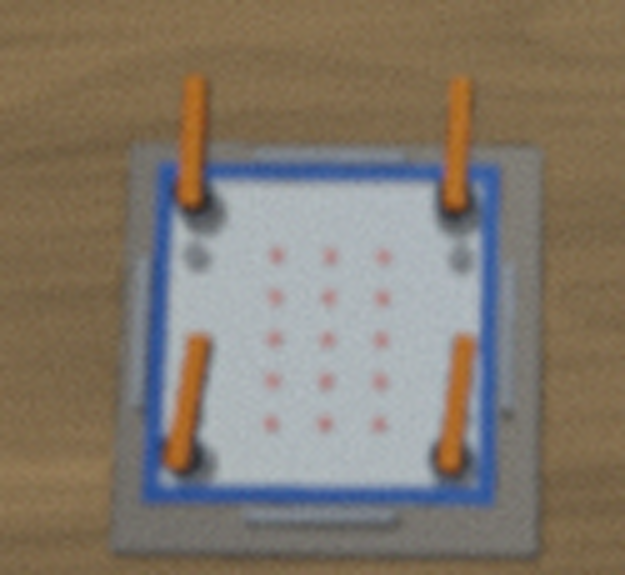

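View pics/crop1.png

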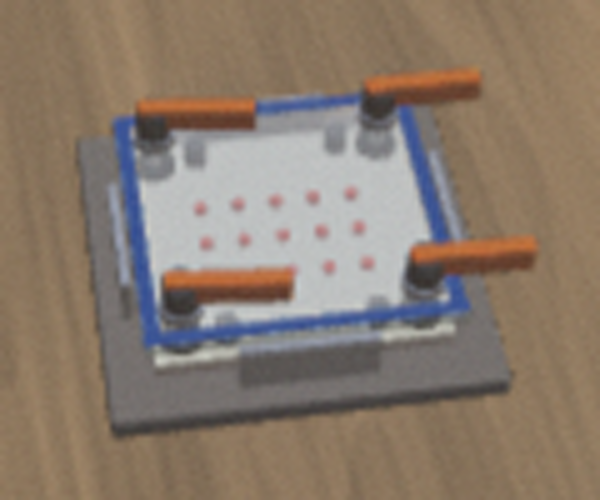

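The candidates for the plate in the top picture are (left, top to right, bottom):
- Turquoise: about (340,117).
- Brown: about (346,235).
- Yellow: about (449,287).
- Large clear one: about (171,344).
- Small clear one inside the press: about (235,207).

The first three are excluded by colour. Of the two clear ones the smaller is meant, and that is the one in the grey press. The crop confirms it, showing four orange levers, rails and a blue border. Next I fit the lever poses.

```bash
cat > h.py <<'E'
import numpy as np, cv2
from scipy.spatial.transform import Rotation as Ro
from scipy.optimize import least_squares, minimize
from workcell import sense, eyes
def proj(c,P):
    R=Ro.from_quat(c["attitude"]).as_matrix()
    q=(np.atleast_2d(P)-c["eye"])@R
    s=np.c_[q[:,0]/-q[:,2], -q[:,1]/-q[:,2]]
    r2=(s**2).sum(1,keepdims=True); s=s*(1+c["k1"]*r2)
    return s*[c["fx"],c["fy"]]+[c["cx"],c["cy"]]
def ray(c,u,z):
    f=lambda p: proj(c,[[p[0],p[1],z]])[0]-u
    return least_squares(f,[.4,.0]).x
def orange(im):
    h=cv2.cvtColor(im,cv2.COLOR_BGR2HSV)
    m=cv2.inRange(h,(5,150,90),(18,255,255))
    return m
SC={1:(.06,.06),2:(-.06,.06),3:(-.06,-.06),4:(.06,-.06)}
def lever_pts(p,i,t):
    x,y,yaw=p[:3]; c,s=np.cos(yaw),np.sin(yaw)
    a=np.array([x+c*SC[i][0]-s*SC[i][1], y+s*SC[i][0]+c*SC[i][1]])
    th=yaw-t; d=np.array([np.cos(th),np.sin(th)]); n=np.array([-d[1],d[0]])
    z0=.045-.004*t
    return np.array([[*(a+d*l+n*w),z0+h] for l in(-.008,.054) for w in(-.005,.005) for h in(.010,.026)]),a
def fillhull(c,P,S=8):
    u=proj(c,P); m=np.zeros((420,560),np.uint8)
    hull=cv2.convexHull(np.float32(u)).reshape(-1,2)
    cv2.fillConvexPoly(m,np.int32(np.round(hull*256)),255,cv2.LINE_AA,8)
    return m
E
python3 - <<'E'
from h import *
C={n:eyes.get_calibration(n) for n in("top","side")}
M={n:orange(cv2.imread(f"pics/{n}0.png")) for n in C}
box={"top":(185,145,285,255),"side":(245,150,350,240)}
for n in C:
    k=np.zeros_like(M[n]); l,t,r,b=box[n]; k[t:b,l:r]=M[n][t:b,l:r]; M[n]=k
    nn,_,st,ce=cv2.connectedComponentsWithStats(k); print(n,[(list(s),list(np.round(c,1))) for s,c in zip(st[1:],ce[1:]) if s[4]>20])
# base corners, top z=.014
for u in((128,146),(543,146),(537,553),(110,553)):
    print(ray(C["top"],np.array([170+u[0]/5,140+u[1]/5]),.014).round(4))
def cost(p,names=("top","side")):
    e=0
    for n in names:
        m=np.zeros((420,560),np.uint8)
        for i in range(4): m=np.maximum(m,fillhull(C[n],lever_pts(p,i+1,p[3+i])[0]))
        B=cv2.GaussianBlur; e+=((B(m,(0,0),1.2).astype(float)-B(M[n],(0,0),1.2))**2).sum()/255**2
    return e
for names in(("top",),("side",),("top","side")):
    best=None
    p0=[.42,.11,0,.1,.1,.1,.1]
    c0=np.mean([ray(C["top"],np.array([170+u[0]/5,140+u[1]/5]),.014) for u in((128,146),(543,146),(537,553),(110,553))],0); p0[:2]=c0
    S=np.vstack([p0]+[np.array(p0)+np.eye(7)[k]*(.01 if k<2 else .08) for k in range(7)])
    r=minimize(cost,p0,args=(names,),method="Nelder-Mead",options=dict(initial_simplex=S,maxfev=3000,xatol=1e-5,fatol=1e-3))
    print(names,r.x.round(4),r.fun)
np.save("pose.npy",r.x)
E
```

```text
top [([np.int32(206), np.int32(155), np.int32(6), np.int32(26), np.int32(111)], [np.float64(208.1), np.float64(166.8)]), ([np.int32(259), np.int32(156), np.int32(6), np.int32(26), np.int32(103)], [np.float64(261.1), np.float64(167.8)]), ([np.int32(203), np.int32(208), np.int32(8), np.int32(26), np.int32(88)], [np.float64(207.0), np.float64(221.2)]), ([np.int32(258), np.int32(208), np.int32(6), np.int32(26), np.int32(77)], [np.float64(260.8), np.float64(221.6)])]
side [([np.int32(308), np.int32(159), np.int32(23), np.int32(4), np.int32(64)], [np.float64(319.7), np.float64(160.7)]), ([np.int32(263), np.int32(165), np.int32(23), np.int32(3), np.int32(66)], [np.float64(273.6), np.float64(166.0)]), ([np.int32(318), np.int32(193), np.int32(24), np.int32(4), np.int32(73)], [np.float64(330.0), np.float64(194.6)]), ([np.int32(268), np.int32(199), np.int32(25), np.int32(4), np.int32(57)], [np.float64(280.2), np.float64(200.6)])]
[0.6387 0.1901]
[ 0.6262 -0.0093]
[0.4304 0.0058]
[0.443  0.2028]
('top',) [ 0.5375  0.099  -0.0631  0.0346  0.1652  0.1464  0.0972] 155.33685505574778
('side',) [ 0.5411  0.1032 -0.0524  0.0683  0.096   0.1062  0.1203] 349.21370242214533
('top', 'side') [ 0.538   0.0993 -0.0618  0.0328  0.1221  0.1439  0.0891] 523.4922414455979
```

```bash
cat > fit.py <<'E'
from h import *
def fit(tops,p0,C,free=range(7),dp=None):
    box={"top":(185,145,285,255),"side":(245,150,350,240)}
    M={}
    for n,im in tops.items():
        f=im.astype(float); k=np.zeros((420,560)); l,t,r,b=box[n]
        # soft orangeness: (R-B)/(R) scaled
        w=np.clip(((f[...,2]-f[...,0])/(f[...,2]+20)-.5)/.25,0,1)*255
        k[t:b,l:r]=w[t:b,l:r]; M[n]=k
    free=list(free); p0=np.array(p0,float)
    def full(q):
        p=p0.copy(); p[free]=q; return p
    def cost(q):
        p=full(q); e=0
        for n in M:
            m=np.zeros((420,560),np.uint8)
            for i in range(4): m=np.maximum(m,fillhull(C[n],lever_pts(p,i+1,p[3+i])[0]))
            e+=((cv2.GaussianBlur(m,(0,0),1.).astype(float)-cv2.GaussianBlur(M[n],(0,0),.8))**2).sum()/255**2
        return e
    S=np.vstack([p0[free]]+[p0[free]+np.eye(len(free))[k]*(.006 if free[k]<2 else .08) for k in range(len(free))])
    r=minimize(cost,p0[free],method="Nelder-Mead",options=dict(initial_simplex=S,maxfev=3000,xatol=1e-5,fatol=1e-3))
    return full(r.x),r.fun,M
E
python3 - <<'E'
from fit import *
C={n:eyes.get_calibration(n) for n in("top","side")}
I={n:cv2.imread(f"pics/{n}0.png") for n in C}
for ns in(("top",),("side",),("top","side")):
    p,f,M=fit({n:I[n] for n in ns},[.538,.099,-.06,.1,.1,.1,.1],C); print(ns,p.round(4),f)
np.save("pose.npy",p)
out=[]
for n,(l,t,r,b) in {"top":(185,145,285,255),"side":(245,150,350,240)}.items():
    a=cv2.resize(I[n],None,fx=4,fy=4,interpolation=cv2.INTER_CUBIC)
    for i in range(4):
        h=cv2.convexHull(np.float32(proj(C[n],lever_pts(p,i+1,p[3+i])[0])*4+1.5)).reshape(-1,2)
        cv2.polylines(a,[np.int32(h)],True,(0,255,0),1)
    P=[]
    c,s=np.cos(p[2]),np.sin(p[2])
    for X,Y in((.1,.1),(-.1,.1),(-.1,-.1),(.1,-.1)): P.append([p[0]+c*X-s*Y,p[1]+s*X+c*Y,.014])
    cv2.polylines(a,[np.int32(proj(C[n],np.array(P))*4+1.5)],True,(255,255,0),1)
    out.append(cv2.resize(a[t*4:b*4,l*4:r*4],(400,440)))
cv2.imwrite("pics/fit0.png",np.hstack(out))
E
```

```text
('top',) [ 0.5377  0.0987 -0.0608  0.0284  0.1564  0.1285  0.0938] 303.21985722851304
('side',) [ 0.542   0.1034 -0.0429  0.0409  0.0813  0.1029  0.1165] 588.2316624803738
('top', 'side') [ 0.5382  0.0994 -0.0501  0.0824  0.1255  0.1277  0.1073] 909.4048080058933
```

View pics/fit0.png

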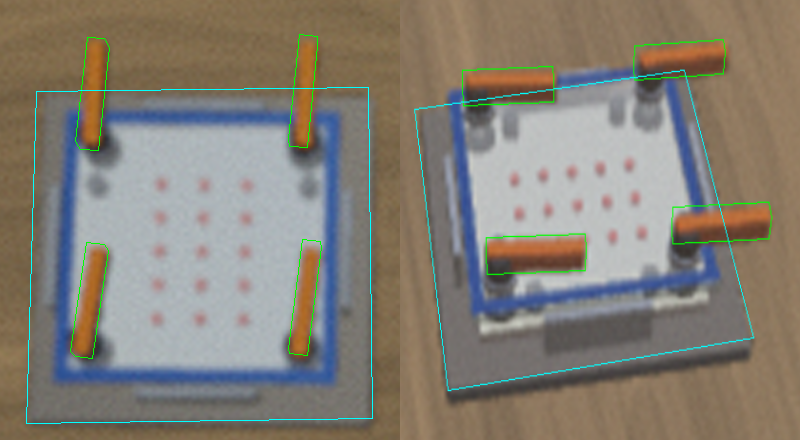

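```bash
cat > plan.py <<'E'
from h import *
import sys
P=np.array([.538,.099,-.055])
def axis(i):
    c,s=np.cos(P[2]),np.sin(P[2]); X,Y=SC[i]
    return np.array([P[0]+c*X-s*Y,P[1]+s*X+c*Y])
def now():
    s=sense(); R=Ro.from_quat(s["orientation"]).as_matrix(); return s,np.array(s["ee_pos"]),R
def target(i,t,o=0,r=.041,dz=0.0,flip=0):
    th=P[2]-t; d=np.array([np.cos(th),np.sin(th)]); tc=np.array([d[1],-d[0]])
    xy=axis(i)+r*d+o*tc; z=.055-.004*t+dz
    x=-np.r_[d,0]*(1-2*flip); zz=np.array([0,0,-1.]); R=np.c_[x,np.cross(zz,x),zz]
    return np.r_[xy,z],R
def go(i,t,**k):
    s,p,R=now(); tp,tR=target(i,t,**k)
    print("t",round(s["time"],2),"shift tool mm",(R.T@(tp-p)*1e3).round(1),"rotvec",Ro.from_matrix(R.T@tR).as_rotvec().round(3),"q6",s["joint_positions"][5].round(3),"gap",round(s["finger_gap"],4), "target",tp.round(4))
def stat(i=None,t=None):
    s,p,R=now(); 
    f=np.array(s["force"]); 
    print("t",round(s["time"],2),"p",p.round(4),"Ftool",(R.T@f).round(2),"Mtool",(R.T@np.array(s["torque"])).round(3),"gap",round(s["finger_gap"],4),"yaw y",np.arctan2(R[1,1],R[0,1]).round(3))
    if i:
        a=axis(i); rel=p[:2]-a; th=P[2]-(t or 0)
        print(" r",np.hypot(*rel).round(4),"moment about axis (cw+)",-(rel[0]*-f[1]-rel[1]*-f[0]).round(3))
E
python3 -c "
from plan import *
for i in (1,2,3,4): print(i,axis(i).round(4))
go(1,.06,dz=.08)
C=eyes.get_calibration('top')
for n,u in dict(mortar=(126,170),drop=(118,226),jar=(432,195)).items(): print(n,ray(C,np.array(u,float),.05))
"
```

```text
1 [0.6012 0.1556]
2 [0.4814 0.1622]
3 [0.4748 0.0424]
4 [0.5946 0.0358]
t 0.7 shift tool mm [-560.9 -178.2   96.6] rotvec [ 0.     0.    -0.208] q6 1.432 gap 0.0854 target [0.6419 0.1509 0.1348]
mortar [0.63513733 0.34396835]
drop [0.50459604 0.36038216]
jar [ 0.53139157 -0.35502003]
```

Emit:
step_arm(
  rows=[-47,-15,0,0,0,-0.026,0.44,-47,-15,0,0,0,-0.026,0.44,-47,-15,0,0,0,-0.026,0.44,-47,-15,0,0,0,-0.026,0.44,-47,-15,0,0,0,-0.026,0.44,-47,-15,0,0,0,-0.026,0.44,-47,-15,0,0,0,-0.026,0.44,-47,-15,0,0,0,-0.026,0.44],
)

```text
time: 1.5
ee_pos: [0.506, 0.2937, 0.2315]
orientation: [0.057, 0.998, 0.0, 0.0]
force: [0.6, 2.1, -0.1]
finger_gap: 0.0243
```

```bash
python3 -c "
from plan import *
go(1,.06,dz=.03);stat()"
```

```text
t 1.5 shift tool mm [-151.3 -126.4  146.7] rotvec [0.    0.    0.001] q6 0.515 gap 0.0243 target [0.6419 0.1509 0.0848]
t 1.5 p [0.506  0.2937 0.2315] Ftool [-0.3   2.19  0.15] Mtool [-0.083 -0.02   0.007] gap 0.0243 yaw y 1.457
```

Emit:
step_arm(
  rows=[-38,-32,20,0,0,0,0.44,-38,-32,20,0,0,0,0.44,-38,-32,30,0,0,0,0.44,-37,-30,40,0,0,0,0.44,0,0,20,0,0,0,0.44,0,0,0,0,0,0,0.44],
)

```text
time: 2.1
ee_pos: [0.6224, 0.1676, 0.1125]
orientation: [0.058, 0.998, -0.001, -0.003]
force: [0.4, 0.3, 0.5]
finger_gap: 0.024
```

```bash
python3 -c "
from plan import *
go(1,.06,dz=.002);stat()
for n in ('top','side'): im=eyes.snapshot(n); cv2.imwrite('pics/%s1.png'%n,im)
a=cv2.resize(cv2.imread('pics/top1.png')[130:260,170:300],(520,520),interpolation=cv2.INTER_CUBIC)
cv2.imwrite('pics/c1.png',a)
a=cv2.resize(cv2.imread('pics/side1.png')[100:240,235:375],(560,560),interpolation=cv2.INTER_CUBIC)
cv2.imwrite('pics/c1s.png',a)
"
```

```text
t 2.1 shift tool mm [-21.7 -14.3  55.6] rotvec [-0.001 -0.006 -0.002] q6 0.266 gap 0.024 target [0.6419 0.1509 0.0568]
t 2.1 p [0.6224 0.1676 0.1125] Ftool [-0.32  0.39 -0.47] Mtool [-0.013  0.033 -0.001] gap 0.024 yaw y 1.454
```

View pics/c1s.png

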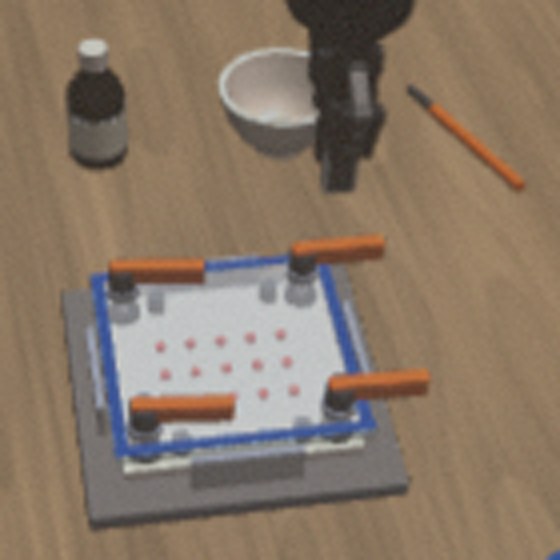

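View pics/c1.png

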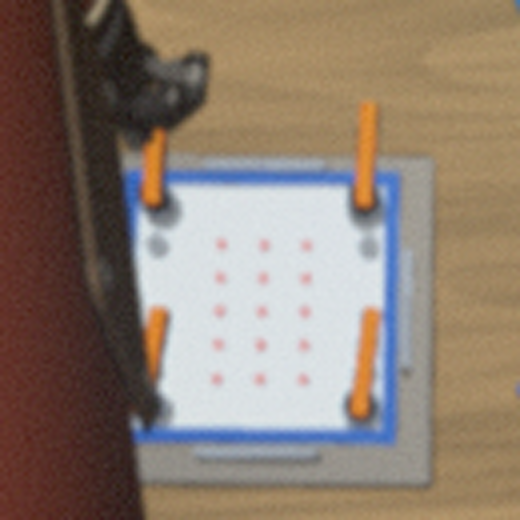

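The fingers are still short of lever 1: they show at about crop (337,185) in the side view, with the lever at about (340,250). I'll finish the approach.

Emit:
step_arm(
  rows=[-11,-7,5,0,-0.003,0,0.44,-11,-7,10,0,-0.003,0,0.44,0,0,15,0,0,0,0.44,0,0,10,0,0,0,0.44,0,0,0,0,0,0,0.44],
)

```text
time: 2.7
ee_pos: [0.6438, 0.1523, 0.0744]
orientation: [0.057, 0.998, -0.0, 0.002]
force: [-0.5, -0.9, 0.1]
finger_gap: 0.0238
```

```bash
python3 -c "
from plan import *
go(1,.06,dz=.002);stat()
im=eyes.snapshot('side'); 
a=cv2.resize(im[100:240,235:375],(560,560),interpolation=cv2.INTER_CUBIC)
cv2.imwrite('pics/c2s.png',a)
"
```

```text
t 2.7 shift tool mm [ 1.7 -1.6 17.6] rotvec [-0.001  0.004  0.   ] q6 0.237 gap 0.0238 target [0.6419 0.1509 0.0568]
t 2.7 p [0.6438 0.1523 0.0744] Ftool [ 0.43 -0.96 -0.06] Mtool [ 0.035  0.03  -0.005] gap 0.0238 yaw y 1.456
```

View pics/c2s.png

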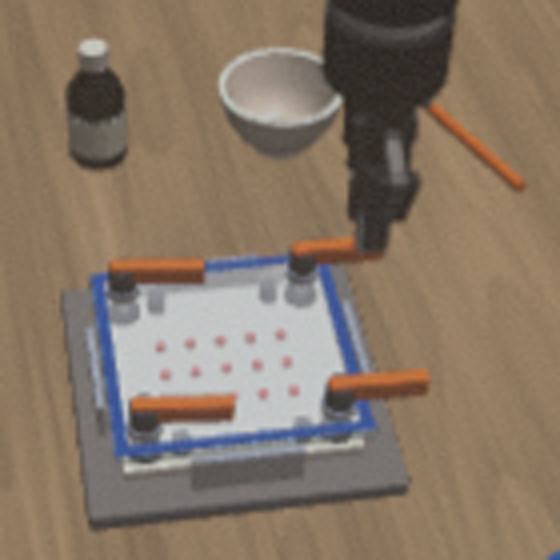

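Emit:
step_arm(
  rows=[1,-1,8,0,0.003,0,0.44,0,0,9,0,0,0,0.44,0,0,0,0,0,0,0.44],
)

```text
time: 3.05
ee_pos: [0.6426, 0.1517, 0.0577]
orientation: [0.057, 0.998, -0.0, 0.001]
force: [-0.6, 0.8, -0.2]
finger_gap: 0.0237
```

```bash
python3 -c "
from plan import *
go(1,.06,dz=.002);stat()
im=eyes.snapshot('side'); 
a=cv2.resize(im[130:210,275:355],(560,560),interpolation=cv2.INTER_CUBIC)
cv2.imwrite('pics/c3s.png',a)
"
```

```text
t 3.05 shift tool mm [ 0.6 -0.8  0.9] rotvec [-0.     0.001  0.   ] q6 0.236 gap 0.0237 target [0.6419 0.1509 0.0568]
t 3.05 p [0.6426 0.1517 0.0577] Ftool [0.67 0.71 0.21] Mtool [ 0.02  -0.042 -0.038] gap 0.0237 yaw y 1.456
```

View pics/c3s.png

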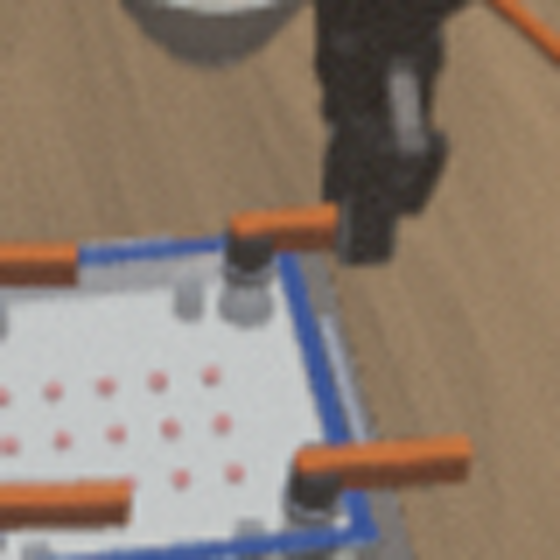

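Emit:
step_arm(
  rows=[0,-3,0,0,0,0,0.44,0,-2,0,0,0,0,0.44,0,0,0,0,0,0,0.44],
)

```text
time: 3.4
ee_pos: [0.6431, 0.1464, 0.0593]
orientation: [0.058, 0.998, -0.0, 0.002]
force: [-0.8, -0.3, -0.1]
finger_gap: 0.0242
```

Emit:
step_arm(
  rows=[0,-1,0,0,0,0,0.44,0,-1,0,0,0,0,0.44],
)

```text
time: 3.6
ee_pos: [0.6427, 0.1447, 0.0591]
orientation: [0.057, 0.998, -0.0, 0.002]
force: [-0.6, -0.1, -0.1]
finger_gap: 0.0238
```

Emit:
step_arm(
  rows=[0,-1,0,0,0,0,0.44,0,-1,0,0,0,0,0.44],
)

```text
time: 3.8
ee_pos: [0.6426, 0.1431, 0.0591]
orientation: [0.057, 0.998, 0.0, 0.002]
force: [-0.5, 3.4, 0.1]
finger_gap: 0.0238
```

```bash
python3 -c "
from plan import *
stat(1)"
```

```text
t 3.8 p [0.6426 0.1431 0.0591] Ftool [ 0.85  3.33 -0.06] Mtool [-0.643  0.027 -0.002] gap 0.0238 yaw y 1.456
 r 0.0432 moment about axis (cw+) 0.135
```

Emit:
step_arm(
  rows=[0,-1,0,0,0,0,0.44,0.9,-4.1,0.4,0,0,0.1,0.44,0.9,-4.1,0.4,0,0,0.1,0.44,0.9,-4.1,0.4,0,0,0.1,0.44],
)

```text
time: 4.2
ee_pos: [0.6376, 0.1313, 0.058]
orientation: [0.208, 0.978, 0.001, 0.002]
force: [0.4, 5.8, -0.4]
finger_gap: 0.0241
```

```bash
cat >> plan.py <<'E'
def st(i,h=None):
    # lever contact estimate from the pad: trailing pad is at tool +y*(gap/2) (or -y if flipped)
    s,p,R=now(); f=np.array(s["force"]); m=np.array(s["torque"]); a=axis(i); rel=p[:2]-a
    ft=R.T@f; mt=R.T@m
    tot=-(rel[0]*f[1]-rel[1]*f[0]+m[2])   # moment on tool about axis (up), negated = on screw up; cw = -
    d=-R[:2,0]
    if rel@d<0: d=-d
    th=np.arctan2(d[1],d[0]); tc=np.array([d[1],-d[0]])
    k=np.sign(tc@(-R[:2,1]))
    print("t",round(s["time"],2),"z",p[2].round(4),"Ft",ft.round(2),"Mz",mt[2].round(3),"contact x",(mt[2]/ft[1]*1e3).round(1) if abs(ft[1])>2 else None,"| r",(rel@d*1e3).round(1),"o",(rel@tc*1e3).round(1),"gap/2-5",round(s["finger_gap"]*500-5,1),"tool turn",((P[2]-th+1)%(2*np.pi)-1).round(3),"cw torque",(-tot).round(3),"q6",s["joint_positions"][5].round(2))
E
python3 -c "
from plan import *
st(1)"
```

```text
t 4.2 z 0.058 Ft [2.02 5.45 0.37] Mz -0.057 contact x -10.4 | r 43.1 o 7.4 gap/2-5 7.0 tool turn 0.363 cw torque 0.281 q6 0.51
```

Emit:
step_arm(
  rows=[0.9,-4.4,0.4,0,0,0.09,0.44,0.9,-4.4,0.4,0,0,0.09,0.44,0.9,-4.3,0.4,0,0,0.1,0.44,0.9,-4.3,0.4,0,0,0.1,0.44,0.9,-4.3,0.4,0,0,0.1,0.44,0,0,0,0,0,0,0.44],
)

```text
time: 4.8
ee_pos: [0.6218, 0.1156, 0.0559]
orientation: [0.434, 0.901, 0.001, 0.002]
force: [3.1, 3.4, -1.7]
finger_gap: 0.0235
```

```bash
python3 -c "
from plan import *
st(1)
im=eyes.snapshot('side'); 
a=cv2.resize(im[130:210,275:355],(560,560),interpolation=cv2.INTER_CUBIC)
cv2.imwrite('pics/c4s.png',a)
"
```

```text
t 4.8 z 0.0559 Ft [0.67 4.55 1.71] Mz 0.038 contact x 8.3 | r 44.1 o 8.8 gap/2-5 6.7 tool turn 0.842 cw torque 0.16 q6 0.97
```

View pics/c4s.png

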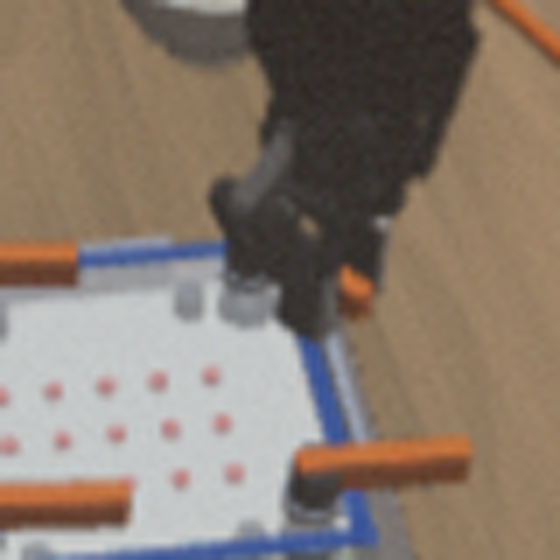

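Emit:
step_arm(
  rows=[1.1,-4.2,0.4,0,0,0.11,0.44,1.1,-4.2,0.4,0,0,0.11,0.44,1.1,-4.2,0.4,0,0,0.11,0.44,1.1,-4.2,0.4,0,0,0.11,0.44],
)

```text
time: 5.25
ee_pos: [0.6059, 0.1113, 0.0545]
orientation: [0.62, 0.785, 0.002, 0.002]
force: [4.6, 3.9, -2.8]
finger_gap: 0.0239
```

```bash
python3 -c "
from plan import *
st(1)
go(3,.13,dz=.05,flip=0)"
```

```text
t 5.25 z 0.0545 Ft [2.71 5.31 2.84] Mz -0.058 contact x -10.9 | r 44.2 o 5.7 gap/2-5 7.0 tool turn 1.283 cw torque 0.283 q6 1.4
t 5.25 shift tool mm [ -53.4 -105.8  -50.6] rotvec [ 0.005  0.004 -1.153] q6 1.401 gap 0.0239 target [0.5151 0.0348 0.1045]
```

```bash
cat >> plan.py <<'E'
def seg(tp,tR,N,p=None,R=None):
    if p is None: s,p,R=now()
    w=Ro.from_matrix(R.T@tR).as_rotvec()/N; D=(tp-p)/N; Rc=R
    for k in range(N):
        print((Rc.T@D*1e3).round(1),w.round(3)); Rc=Rc@Ro.from_rotvec(w).as_matrix()
E
python3 -c "
from plan import *
s,p,R=now(); p=p+[0,0,.05]
tp,tR=target(3,.13,dz=.045); seg(tp,tR,8,p,R)"
```

```text
[ -6.7 -13.3   0.6] [ 0.001  0.    -0.144]
[ -4.7 -14.1   0.6] [ 0.001  0.    -0.144]
[ -2.6 -14.6   0.6] [ 0.001  0.    -0.144]
[ -0.5 -14.8   0.6] [ 0.001  0.    -0.144]
[  1.6 -14.8   0.6] [ 0.001  0.    -0.144]
[  3.7 -14.4   0.6] [ 0.001  0.    -0.144]
[  5.7 -13.7   0.6] [ 0.001  0.    -0.144]
[  7.7 -12.7   0.6] [ 0.001  0.    -0.144]
```

Emit:
step_arm(
  rows=[0,2,-10,0,0,0,0.44,0,0,-20,0,0,0,0.44,0,0,-20,0,0,0,0.44],
)

```text
time: 5.55
ee_pos: [0.6061, 0.1109, 0.105]
orientation: [0.618, 0.787, 0.0, 0.001]
force: [0.3, -0.2, -0.4]
finger_gap: 0.0241
```

Emit:
step_arm(
  rows=[-7,-13,0,0,0,-0.144,0.44,-5,-14,0,0,0,-0.144,0.44,-3,-15,0,0,0,-0.144,0.44,0,-15,0,0,0,-0.144,0.44,2,-15,0,0,0,-0.144,0.44,4,-14,0,0,0,-0.144,0.44,6,-14,0,0,0,-0.144,0.44,8,-13,0,0,0,-0.144,0.44],
)

```text
time: 6.35
ee_pos: [0.514, 0.0333, 0.1045]
orientation: [0.087, 0.996, -0.0, 0.001]
force: [-0.1, -0.2, -0.2]
finger_gap: 0.0235
```

```bash
python3 -c "
from plan import *
go(3,.13,dz=.003)
im=eyes.snapshot('top'); 
cv2.imwrite('pics/t5.png',cv2.resize(im[140:270,170:300],(520,520),interpolation=cv2.INTER_CUBIC))
im=eyes.snapshot('side'); 
cv2.imwrite('pics/s5.png',cv2.resize(im[120:240,235:355],(600,600),interpolation=cv2.INTER_CUBIC))
"
```

```text
t 6.35 shift tool mm [-0.7  1.7 47. ] rotvec [-0.001  0.003  0.012] q6 0.097 gap 0.0235 target [0.5151 0.0348 0.0575]
```

View pics/t5.png

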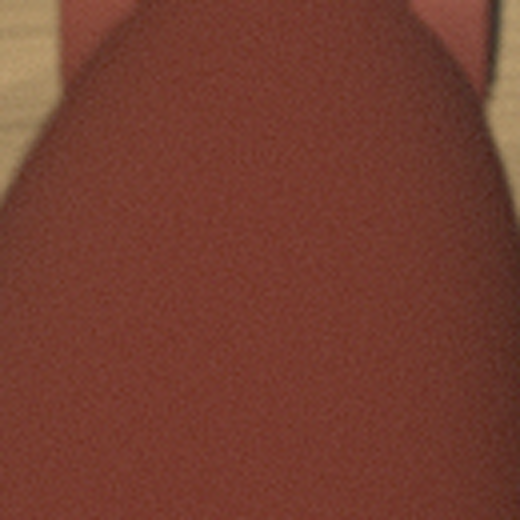

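View pics/s5.png

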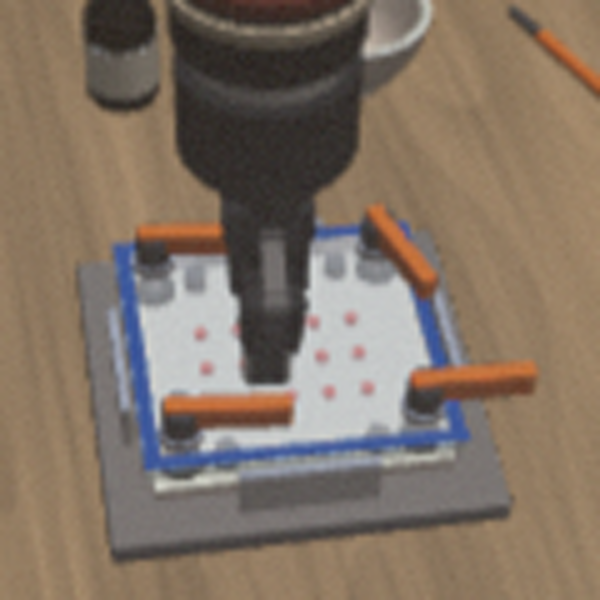

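The side view shows lever 1 turned to about 70° (crop 375,210 to 430,290), with the others unturned and the fingers above lever 3. I'll descend onto lever 3.

Emit:
step_arm(
  rows=[-0.7,2,15,0,0.003,0.01,0.44,0,0,15,0,0,0,0.44,0,0,10,0,0,0,0.44,0,0,6,0,0,0,0.44,0,0,0,0,0,0,0.44],
)

```text
time: 6.95
ee_pos: [0.5153, 0.0361, 0.0573]
orientation: [0.096, 0.995, 0.0, -0.001]
force: [0.1, 0.4, 0.8]
finger_gap: 0.0239
```

Emit:
step_arm(
  rows=[0,-3,0,0,0,0,0.44,0,-2,0,0,0,0,0.44,0,-1,0,0,0,0,0.44],
)

```text
time: 7.25
ee_pos: [0.5147, 0.0297, 0.0583]
orientation: [0.096, 0.995, 0.0, 0.0]
force: [0.4, 0.1, 0.2]
finger_gap: 0.024
```

```bash
python3 -c "
from plan import *
st(3)"
```

```text
t 7.25 z 0.0583 Ft [-0.41  0.21 -0.19] Mz 0.014 contact x None | r 41.6 o 4.7 gap/2-5 7.0 tool turn 0.138 cw torque -0.004 q6 0.11
```

Emit:
step_arm(
  rows=[0,-2.5,0,0,0,0,0.44,0.9,-4.2,0.4,0,0,0.1,0.44,0.9,-4.2,0.4,0,0,0.1,0.44,0.9,-4.2,0.4,0,0,0.1,0.44,0.9,-4.2,0.4,0,0,0.1,0.44],
)

```text
time: 7.75
ee_pos: [0.5057, 0.0138, 0.0567]
orientation: [0.294, 0.956, 0.001, 0.001]
force: [2.2, 5.4, -0.1]
finger_gap: 0.0237
```

```bash
python3 -c "
from plan import *
st(3)"
```

```text
t 7.75 z 0.0567 Ft [1.19 5.69 0.1 ] Mz -0.024 contact x -4.2 | r 41.6 o 6.3 gap/2-5 6.9 tool turn 0.541 cw torque 0.255 q6 0.48
```

Emit:
step_arm(
  rows=[0.9,-4.2,0.4,0,0,0.1,0.44,0.9,-4.2,0.4,0,0,0.1,0.44,0.9,-4.2,0.4,0,0,0.1,0.44,0.9,-4.2,0.4,0,0,0.1,0.44,0.9,-4.2,0.4,0,0,0.1,0.44,0.9,-4.2,0.4,0,0,0.1,0.44,0.9,-4.2,0.4,0,0,0.1,0.44],
)

```text
time: 8.45
ee_pos: [0.4805, 0.0, 0.0542]
orientation: [0.604, 0.797, 0.002, 0.001]
force: [5.5, 2.7, -0.6]
finger_gap: 0.0236
```

```bash
python3 -c "
from plan import *
st(3)
s,p,R=now(); p=p+[0,0,.05]
tp,tR=target(2,.11,dz=.05); seg(tp,tR,8,p,R)"
```

```text
t 8.45 z 0.0542 Ft [1.11 6.07 0.63] Mz -0.077 contact x -12.7 | r 42.4 o 6.0 gap/2-5 6.8 tool turn 1.242 cw torque 0.329 q6 1.14
[17.3 10.2 -0. ] [ 0.     0.    -0.141]
[15.7 12.6 -0. ] [ 0.     0.    -0.141]
[13.8 14.7 -0. ] [ 0.     0.    -0.141]
[11.6 16.5 -0. ] [ 0.     0.    -0.141]
[ 9.1 17.9 -0. ] [ 0.     0.    -0.141]
[ 6.5 19.  -0. ] [ 0.     0.    -0.141]
[ 3.8 19.8 -0. ] [ 0.     0.    -0.141]
[ 0.9 20.1 -0. ] [ 0.     0.    -0.141]
```

Emit:
step_arm(
  rows=[0,2,-10,0,0,0,0.44,0,0,-20,0,0,0,0.44,0,0,-20,0,0,0,0.44],
)

```text
time: 8.75
ee_pos: [0.4803, 0.0002, 0.1045]
orientation: [0.601, 0.799, -0.0, -0.0]
force: [0.1, -0.6, 0.6]
finger_gap: 0.0237
```

Emit:
step_arm(
  rows=[17,10,0,0,0,-0.141,0.44,16,12,0,0,0,-0.141,0.44,14,14,0,0,0,-0.141,0.44,12,16,0,0,0,-0.141,0.44,9,18,0,0,0,-0.141,0.44,6,19,0,0,0,-0.141,0.44,4,20,0,0,0,-0.141,0.44,1,20,0,0,0,-0.141,0.44],
)

```text
time: 9.55
ee_pos: [0.52, 0.1561, 0.1042]
orientation: [0.078, 0.997, -0.0, 0.0]
force: [-0.1, 0.4, -0.5]
finger_gap: 0.0237
```

```bash
python3 -c "
from plan import *
go(2,.11,dz=.003)
im=eyes.snapshot('side'); 
cv2.imwrite('pics/s6.png',cv2.resize(im[120:240,235:355],(600,600),interpolation=cv2.INTER_CUBIC))
"
```

```text
t 9.55 shift tool mm [-1.9 -0.4 46.7] rotvec [-0.     0.     0.009] q6 0.313 gap 0.0237 target [0.5218 0.1555 0.0576]
```

View pics/s6.png

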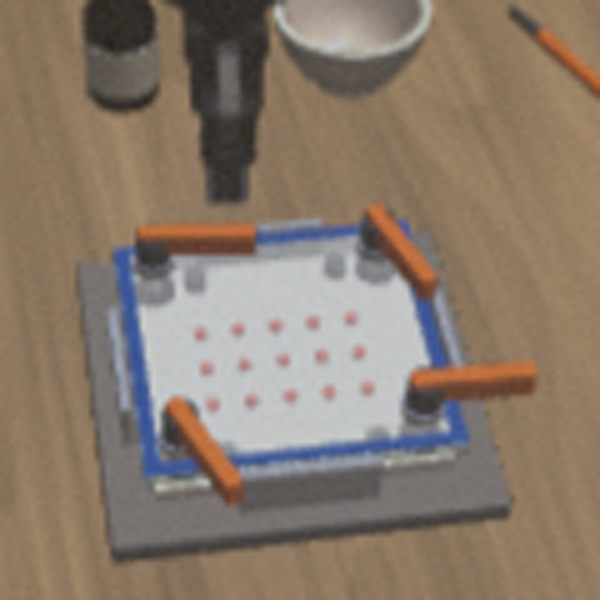

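Levers 1 (crop 375,210 to 430,290) and 3 (175,405 to 235,495) are both turned to about 70°, and levers 2 and 4 are unturned. I'll take lever 2 next.

Emit:
step_arm(
  rows=[-2,0,15,0,0,0.01,0.44,0,0,15,0,0,0,0.44,0,0,10,0,0,0,0.44,0,0,6,0,0,0,0.44,0,-2,0,0,0,0,0.44,0,-3,0,0,0,0,0.44],
)

```text
time: 10.2
ee_pos: [0.5211, 0.15, 0.0579]
orientation: [0.087, 0.996, 0.0, 0.0]
force: [0.6, 0.5, 0.2]
finger_gap: 0.0238
```

Emit:
step_arm(
  rows=[0,-2.5,0,0,0,0,0.44,0.9,-4.2,0.4,0,0,0.1,0.44,0.9,-4.2,0.4,0,0,0.1,0.44,0.9,-4.2,0.4,0,0,0.1,0.44],
)

```text
time: 10.6
ee_pos: [0.5151, 0.1373, 0.057]
orientation: [0.237, 0.972, 0.002, 0.0]
force: [0.3, 6.3, -1.2]
finger_gap: 0.0238
```

```bash
python3 -c "
from plan import *
st(2)"
```

```text
t 10.6 z 0.057 Ft [2.66 5.71 1.17] Mz -0.071 contact x -12.5 | r 41.4 o 6.7 gap/2-5 6.9 tool turn 0.423 cw torque 0.292 q6 0.6
```

Emit:
step_arm(
  rows=[0.9,-4.4,0.4,0,0,0.09,0.44,0.9,-4.2,0.4,0,0,0.1,0.44,0.9,-4.2,0.4,0,0,0.1,0.44,0.9,-4.2,0.4,0,0,0.1,0.44,0.9,-4.2,0.4,0,0,0.1,0.44,0.9,-4.2,0.4,0,0,0.1,0.44,0.9,-4.2,0.4,0,0,0.1,0.44,0.9,-4.2,0.4,0,0,0.1,0.44],
)

```text
time: 11.4
ee_pos: [0.4876, 0.1198, 0.0541]
orientation: [0.593, 0.806, 0.002, 0.001]
force: [4.5, 5.5, -1.2]
finger_gap: 0.0237
```

```bash
python3 -c "
from plan import *
st(2)
s,p,R=now(); p=p+[0,0,.05]
tp,tR=target(4,.11,dz=.05); seg(tp,tR,8,p,R)"
```

```text
t 11.4 z 0.0541 Ft [3.93 5.92 1.28] Mz -0.038 contact x -6.4 | r 42.4 o 6.8 gap/2-5 6.8 tool turn 1.213 cw torque 0.265 q6 1.36
[-16.3  14.2  -0. ] [ 0.001  0.    -0.138]
[-18.1  11.8  -0. ] [ 0.001  0.    -0.138]
[-19.6   9.2  -0. ] [ 0.001  0.    -0.138]
[-20.7   6.5  -0. ] [ 0.001  0.    -0.138]
[-21.3   3.6  -0.1] [ 0.001  0.    -0.138]
[-21.6   0.6  -0.1] [ 0.001  0.    -0.138]
[-21.5  -2.4  -0.1] [ 0.001  0.    -0.138]
[-21.   -5.3  -0.1] [ 0.001  0.    -0.138]
```

Emit:
step_arm(
  rows=[0,2,-10,0,0,0,0.44,0,0,-20,0,0,0,0.44,0,0,-20,0,0,0,0.44],
)

```text
time: 11.7
ee_pos: [0.4875, 0.1192, 0.1043]
orientation: [0.59, 0.807, -0.0, -0.0]
force: [1.1, -0.8, -0.0]
finger_gap: 0.0239
```

Emit:
step_arm(
  rows=[-16,14,0,0,0,-0.138,0.44,-18,12,0,0,0,-0.138,0.44,-19,9,0,0,0,-0.138,0.44,-21,6,0,0,0,-0.138,0.44,-21,4,0,0,0,-0.138,0.44,-22,1,0,0,0,-0.138,0.44,-22,-2,0,0,0,-0.138,0.44,-21,-5,0,0,0,-0.138,0.44],
)

```text
time: 12.5
ee_pos: [0.6368, 0.0298, 0.104]
orientation: [0.077, 0.997, -0.0, 0.0]
force: [-0.0, -0.3, -1.3]
finger_gap: 0.0242
```

```bash
python3 -c "
from plan import *
go(4,.11,dz=.003)
im=eyes.snapshot('side'); 
cv2.imwrite('pics/s7.png',cv2.resize(im[120:240,235:355],(600,600),interpolation=cv2.INTER_CUBIC))
"
```

```text
t 12.5 shift tool mm [ 1.7 -1.  46.4] rotvec [-0.     0.001  0.011] q6 0.086 gap 0.0242 target [0.6351 0.0291 0.0576]
```

View pics/s7.png

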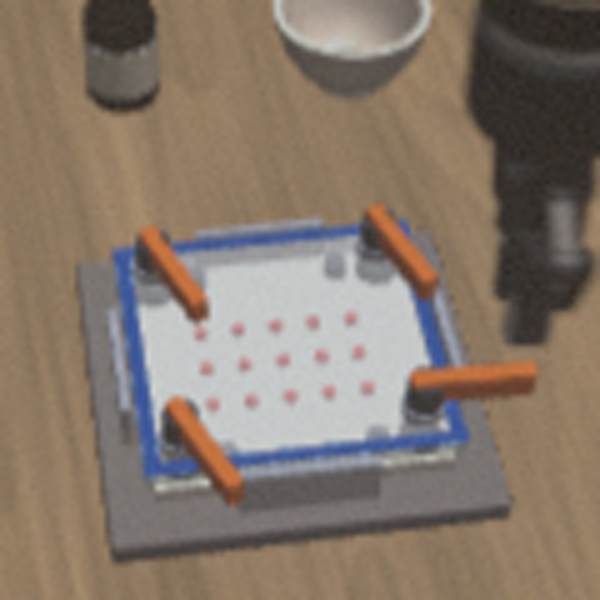

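Levers 1, 2 and 3 are now turned alike, and lever 4 is still at its start (crop 415,378 to 535,375). Lever 4 is next.

Emit:
step_arm(
  rows=[2,0,15,0,0,0.01,0.44,0,0,15,0,0,0,0.44,0,0,10,0,0,0,0.44,0,0,6,0,0,0,0.44,0,-2,0,0,0,0,0.44,0,-3,0,0,0,0,0.44],
)

```text
time: 13.15
ee_pos: [0.6333, 0.026, 0.0576]
orientation: [0.085, 0.996, 0.0, 0.0]
force: [-0.1, -0.0, 0.6]
finger_gap: 0.0241
```

Emit:
step_arm(
  rows=[0,-2.5,0,0,0,0,0.44,0.9,-4.2,0.4,0,0,0.1,0.44,0.9,-4.2,0.4,0,0,0.1,0.44,0.9,-4.2,0.4,0,0,0.1,0.44],
)

```text
time: 13.55
ee_pos: [0.6282, 0.0129, 0.0569]
orientation: [0.235, 0.972, 0.001, 0.001]
force: [4.9, 5.8, -0.3]
finger_gap: 0.0241
```

```bash
python3 -c "
from plan import *
st(4)"
```

```text
t 13.55 z 0.0569 Ft [-1.71  7.38  0.32] Mz -0.048 contact x -6.5 | r 40.3 o 5.1 gap/2-5 7.0 tool turn 0.419 cw torque 0.356 q6 0.38
```

Emit:
step_arm(
  rows=[0.8,-4.2,0.4,0,0,0.1,0.44,0.8,-4.2,0.4,0,0,0.1,0.44,0.8,-4.2,0.4,0,0,0.1,0.44,0.8,-4.2,0.4,0,0,0.1,0.44,0.8,-4.2,0.4,0,0,0.1,0.44,0.8,-4.2,0.4,0,0,0.1,0.44,0.8,-4.2,0.4,0,0,0.1,0.44,0.8,-4.2,0.4,0,0,0.1,0.44],
)

```text
time: 14.35
ee_pos: [0.6014, -0.0063, 0.0541]
orientation: [0.595, 0.804, 0.002, 0.003]
force: [7.7, -1.5, -2.9]
finger_gap: 0.024
```

```bash
python3 -c "
from plan import *
st(4)
im=eyes.snapshot('side'); 
cv2.imwrite('pics/s8.png',cv2.resize(im[120:240,235:355],(600,600),interpolation=cv2.INTER_CUBIC))
"
```

```text
t 14.35 z 0.0541 Ft [-3.67  6.92  2.91] Mz 0.033 contact x 4.8 | r 42.2 o 5.8 gap/2-5 7.0 tool turn 1.22 cw torque 0.28 q6 1.14
```

View pics/s8.png

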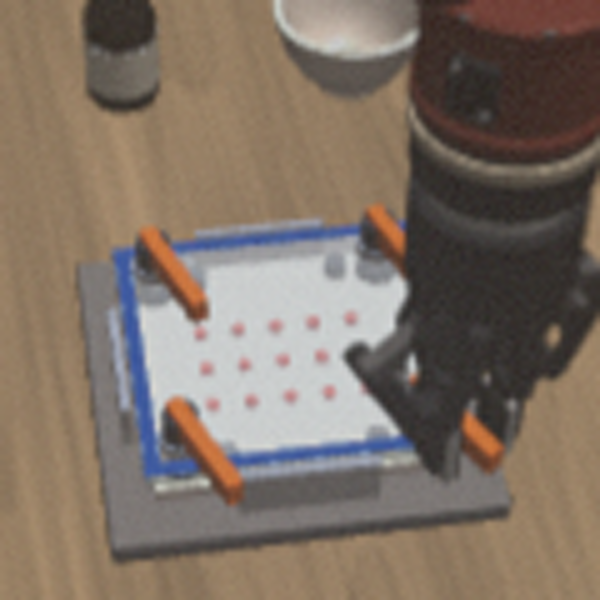

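Emit:
step_arm(
  rows=[0,2,-10,0,0,0,0.44,0,0,-20,0,0,0,0.44,0,0,-20,0,0,0,0.44,0,0,0,0,0,-0.145,0.44,0,0,0,0,0,-0.145,0.44,0,0,0,0,0,-0.145,0.44,0,0,0,0,0,-0.145,0.44,0,0,0,0,0,-0.145,0.44],
)

```text
time: 15.2
ee_pos: [0.6006, -0.0051, 0.1036]
orientation: [0.266, 0.964, 0.0, 0.0]
force: [0.2, -0.1, 0.6]
finger_gap: 0.0236
```

Emit:
step_arm(
  rows=[0,0,0,0,0,-0.145,0.44,0,0,0,0,0,-0.145,0.44,0,0,0,0,0,-0.145,0.44,0,0,0,0,0,-0.145,0.44,0,0,0,0,0,-0.145,0.44,0,0,0,0,0,-0.145,0.44,0,0,0,0,0,-0.145,0.44,0,0,0,0,0,-0.145,0.44],
)

```text
time: 16.0
ee_pos: [0.6006, -0.0051, 0.1035]
orientation: [-0.305, 0.952, -0.0, 0.0]
force: [-0.0, -0.4, -0.1]
finger_gap: 0.0242
```

```bash
python3 -c "
from plan import *
s,p,R=now(); print(s['joint_positions'].round(2),p)
tp,tR=target(1,1.25,flip=1,dz=.05,o=.002); seg(tp,tR,9,p,R)
C={'side':eyes.get_calibration('side')}
from fit import fit
im=eyes.snapshot('side'); cv2.imwrite('pics/s9.png',im)
for tt in(1.2,1.1): print(fit({'side':im},[.542,.1034,-.043,tt,tt,tt,tt],C,free=[0,1,3,4,5,6])[:2])
"
```

```text
[-0.13  0.53 -0.14  0.9   0.   -0.75] [ 0.60059847 -0.00506587  0.10353875]
[-8.6 10.3  0.4] [-0.     0.    -0.135]
[-10.    9.    0.4] [-0.     0.    -0.135]
[-11.1   7.6   0.4] [-0.     0.    -0.135]
[-12.    6.    0.4] [-0.     0.    -0.135]
[-12.7   4.4   0.4] [-0.     0.    -0.135]
[-13.2   2.6   0.4] [-0.     0.    -0.135]
[-13.4   0.8   0.4] [-0.     0.    -0.135]
[-13.4  -1.    0.4] [-0.     0.    -0.135]
[-13.1  -2.8   0.4] [-0.     0.    -0.135]
(array([ 0.54589596,  0.11458682, -0.043     ,  1.84623213,  1.41512416,
        1.7054146 ,  1.89368608]), np.float64(348.16576277455414))
(array([ 0.54659698,  0.11559754, -0.043     ,  1.8370603 ,  1.67310752,
        1.69599826,  1.47989693]), np.float64(355.73347341243914))
```

```bash
python3 -c "
from h import *
C=eyes.get_calibration('side'); im=cv2.imread('pics/s9.png')
a=cv2.resize(im,None,fx=5,fy=5,interpolation=cv2.INTER_CUBIC)
for tt,col in((1.2,(0,255,0)),(1.5,(255,255,0))):
  for i in range(4):
    h=cv2.convexHull(np.float32(proj(C,lever_pts([.542,.1034,-.05],i+1,tt)[0])*5+2)).reshape(-1,2)
    cv2.polylines(a,[np.int32(h)],True,col,1)
cv2.imwrite('pics/s9c.png',a[600:1200,1175:1775])
"
```

```text
(no output)
```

View pics/s9c.png

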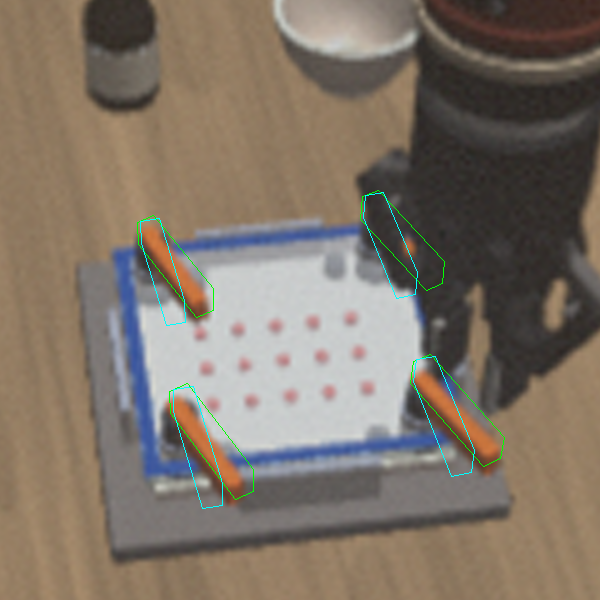

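The drawn model (green 1.2 rad, cyan 1.5 rad) brackets the visible levers 2, 3 and 4 at about 1.2 to 1.3 rad. That meets the first-round condition. Round two starts with screw 1.

Emit:
step_arm(
  rows=[-9,10,0,0,0,-0.135,0.44,-10,9,0,0,0,-0.135,0.44,-11,8,0,0,0,-0.135,0.44,-12,6,0,0,0,-0.135,0.44,-13,4,0,0,0,-0.135,0.44,-13,3,0,0,0,-0.135,0.44,-13,1,0,0,0,-0.135,0.44,-13,-1,0,0,0,-0.135,0.44],
)

```text
time: 16.85
ee_pos: [0.6097, 0.102, 0.1034]
orientation: [0.75, -0.661, 0.0, -0.0]
force: [0.7, 0.3, -0.6]
finger_gap: 0.0241
```

Emit:
step_arm(
  rows=[-13,-3,0,0,0,-0.135,0.44,0,0,15,0,0,0,0.44,0,0,10,0,0,0,0.44],
)

```text
time: 17.15
ee_pos: [0.611, 0.1152, 0.0777]
orientation: [0.792, -0.611, 0.0, -0.0]
force: [-0.8, -0.1, -1.1]
finger_gap: 0.0241
```

```bash
python3 -c "
from plan import *
go(1,1.25,flip=1,dz=.003,o=.002)
im=eyes.snapshot('side'); 
cv2.imwrite('pics/s10.png',cv2.resize(im[120:240,235:355],(600,600),interpolation=cv2.INTER_CUBIC))
"
```

```text
t 17.15 shift tool mm [-0.6  0.8 24.7] rotvec [-0.     0.    -0.009] q6 -1.759 gap 0.0241 target [0.61   0.1155 0.053 ]
```

View pics/s10.png

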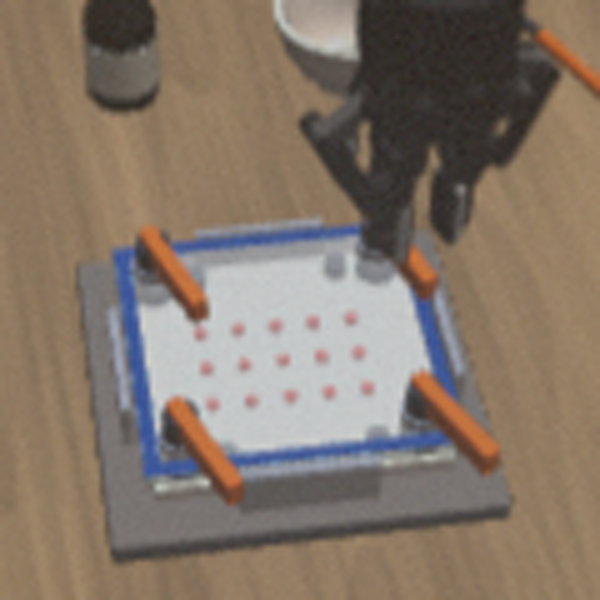

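Emit:
step_arm(
  rows=[0,1,12,0,0,0,0.44,0,0,11,0,0,0,0.44,0,2,0,0,0,0,0.44,0,1.5,0,0,0,0,0.44],
)

```text
time: 17.6
ee_pos: [0.6061, 0.1135, 0.0544]
orientation: [0.792, -0.61, -0.0, 0.0]
force: [0.2, 0.4, -0.1]
finger_gap: 0.024
```

```bash
python3 -c "
from plan import *
st(1)"
```

```text
t 17.6 z 0.0544 Ft [-0.3  -0.25  0.14] Mz -0.052 contact x None | r 42.0 o 6.0 gap/2-5 7.0 tool turn 1.258 cw torque 0.06 q6 -1.76
```

Emit:
step_arm(
  rows=[0,1.5,0,0,0,0,0.44,-0.9,4.2,0.4,0,0,0.1,0.44,-0.9,4.2,0.4,0,0,0.1,0.44,-0.9,4.2,0.4,0,0,0.1,0.44],
)

```text
time: 18.0
ee_pos: [0.5947, 0.1142, 0.0546]
orientation: [-0.691, 0.723, -0.001, 0.002]
force: [5.9, 1.2, -3.4]
finger_gap: 0.0237
```

```bash
python3 -c "
from plan import *
st(1)"
```

```text
t 18.0 z 0.0546 Ft [-1.48 -5.86  3.46] Mz -0.115 contact x 19.6 | r 41.6 o 4.7 gap/2-5 6.9 tool turn 1.562 cw torque 0.353 q6 -1.46
```

Emit:
step_arm(
  rows=[-0.8,4.3,0.4,0,0,0.1,0.44,-0.8,4.3,0.4,0,0,0.1,0.44],
)

```text
time: 18.2
ee_pos: [0.5863, 0.1164, 0.0538]
orientation: [-0.615, 0.789, -0.001, 0.002]
force: [6.4, 0.4, -3.6]
finger_gap: 0.0241
```

```bash
python3 -c "
from plan import *
st(1)"
```

```text
t 18.2 z 0.0538 Ft [-1.99 -6.12  3.59] Mz -0.056 contact x 9.2 | r 41.6 o 4.9 gap/2-5 7.1 tool turn 1.762 cw torque 0.302 q6 -1.25
```

Emit:
step_arm(
  rows=[-0.8,4.3,0.4,0,0,0.1,0.44],
)

```text
time: 18.3
ee_pos: [0.5823, 0.1182, 0.0534]
orientation: [-0.575, 0.818, -0.001, 0.002]
force: [8.3, 0.1, -4.2]
finger_gap: 0.024
```

```bash
python3 -c "
from plan import *
st(1)"
```

```text
t 18.3 z 0.0534 Ft [-2.89 -7.77  4.24] Mz -0.104 contact x 13.4 | r 41.6 o 5.0 gap/2-5 7.0 tool turn 1.862 cw torque 0.414 q6 -1.15
```

Emit:
step_arm(
  rows=[-0.8,4.3,0.4,0,0,0.1,0.44],
)

```text
time: 18.4
ee_pos: [0.5786, 0.1203, 0.053]
orientation: [-0.533, 0.846, -0.001, 0.002]
force: [7.2, -0.9, -4.2]
finger_gap: 0.024
```

```bash
python3 -c "
from plan import *
st(1)"
```

```text
t 18.4 z 0.053 Ft [-2.28 -6.87  4.22] Mz -0.063 contact x 9.2 | r 41.6 o 5.2 gap/2-5 7.0 tool turn 1.962 cw torque 0.337 q6 -1.04
```

Emit:
step_arm(
  rows=[-0.4,2.2,0.2,0,0,0.05,0.44,-0.4,2.2,0.2,0,0,0.05,0.44],
)

```text
time: 18.6
ee_pos: [0.5751, 0.1229, 0.0526]
orientation: [-0.491, 0.871, -0.001, 0.002]
force: [7.3, -1.5, -5.0]
finger_gap: 0.0238
```

```bash
python3 -c "
from plan import *
st(1)"
```

```text
t 18.6 z 0.0526 Ft [-2.43 -6.99  5.  ] Mz -0.083 contact x 11.8 | r 41.5 o 5.4 gap/2-5 6.9 tool turn 2.06 cw torque 0.359 q6 -0.94
```

Emit:
step_arm(
  rows=[-0.4,2.2,0.2,0,0,0.05,0.44,-0.4,2.2,0.2,0,0,0.05,0.44],
)

```text
time: 18.8
ee_pos: [0.5718, 0.1257, 0.0522]
orientation: [-0.447, 0.895, -0.001, 0.002]
force: [6.8, -3.4, -3.5]
finger_gap: 0.0239
```

```bash
python3 -c "
from plan import *
st(1)"
```

```text
t 18.8 z 0.0522 Ft [-1.31 -7.46  3.59] Mz -0.076 contact x 10.2 | r 41.5 o 5.5 gap/2-5 6.9 tool turn 2.16 cw torque 0.378 q6 -0.83
```

Emit:
step_arm(
  rows=[-0.4,2.2,0.2,0,0,0.05,0.44,-0.4,2.2,0.2,0,0,0.05,0.44],
)

```text
time: 19.0
ee_pos: [0.5689, 0.1289, 0.0518]
orientation: [-0.402, 0.916, -0.001, 0.002]
force: [6.7, -3.1, -3.8]
finger_gap: 0.0237
```

```bash
python3 -c "
from plan import *
st(1)"
```

```text
t 19.0 z 0.0518 Ft [-2.28 -7.01  3.86] Mz -0.074 contact x 10.6 | r 41.5 o 5.6 gap/2-5 6.8 tool turn 2.26 cw torque 0.351 q6 -0.73
```

Emit:
step_arm(
  rows=[-0.4,2.2,0.2,0,0,0.05,0.44,-0.4,2.2,0.2,0,0,0.05,0.44],
)

```text
time: 19.2
ee_pos: [0.5664, 0.1324, 0.0514]
orientation: [-0.355, 0.935, -0.001, 0.002]
force: [9.0, -3.9, -5.2]
finger_gap: 0.024
```

```bash
python3 -c "
from plan import *
st(1)"
```

```text
t 19.2 z 0.0514 Ft [-4.11 -8.9   5.27] Mz -0.036 contact x 4.0 | r 41.4 o 5.7 gap/2-5 7.0 tool turn 2.36 cw torque 0.379 q6 -0.62
```

Emit:
step_arm(
  rows=[-0.4,2.2,0.2,0,0,0.05,0.44,-0.4,2.2,0.2,0,0,0.05,0.44],
)

```text
time: 19.4
ee_pos: [0.5644, 0.136, 0.051]
orientation: [-0.308, 0.951, -0.002, 0.003]
force: [8.3, -4.4, -3.5]
finger_gap: 0.0236
```

```bash
python3 -c "
from plan import *
st(1)"
```

```text
t 19.4 z 0.051 Ft [-4.12 -8.37  3.59] Mz 0.019 contact x -2.3 | r 41.3 o 5.7 gap/2-5 6.8 tool turn 2.46 cw torque 0.3 q6 -0.51
```

Emit:
step_arm(
  rows=[-0.4,2.2,0.2,0,0,0.05,0.44,-0.4,2.2,0.2,0,0,0.05,0.44],
)

```text
time: 19.6
ee_pos: [0.5628, 0.1399, 0.0508]
orientation: [-0.26, 0.966, -0.002, 0.003]
force: [8.0, -6.2, -2.6]
finger_gap: 0.0242
```

```bash
python3 -c "
from plan import *
st(1)"
```

```text
t 19.6 z 0.0508 Ft [-3.82 -9.4   2.66] Mz -0.063 contact x 6.7 | r 41.1 o 5.7 gap/2-5 7.1 tool turn 2.561 cw torque 0.423 q6 -0.41
```

Emit:
step_arm(
  rows=[-0.4,2.2,0.2,0,0,0.05,0.44],
)

```text
time: 19.7
ee_pos: [0.5622, 0.1418, 0.0506]
orientation: [-0.236, 0.972, -0.002, 0.003]
force: [8.2, -7.0, -2.3]
finger_gap: 0.0238
```

```bash
python3 -c "
from plan import *
st(1)"
```

```text
t 19.7 z 0.0506 Ft [-4.11 -9.99  2.34] Mz 0.007 contact x -0.7 | r 41.0 o 5.6 gap/2-5 6.9 tool turn 2.611 cw torque 0.375 q6 -0.35
```

Emit:
step_arm(
  rows=[-0.4,2.2,0.2,0,0,0.05,0.44],
)

```text
time: 19.8
ee_pos: [0.5616, 0.1438, 0.0505]
orientation: [-0.211, 0.977, -0.002, 0.003]
force: [8.3, -8.1, -1.1]
finger_gap: 0.0241
```

```bash
python3 -c "
from plan import *
st(1)"
```

```text
t 19.8 z 0.0505 Ft [ -4.21 -10.8    1.16] Mz -0.043 contact x 4.0 | r 40.9 o 5.6 gap/2-5 7.0 tool turn 2.661 cw torque 0.455 q6 -0.3
```

Emit:
step_arm(
  rows=[-0.4,2.2,0.2,0,0,0.05,0.44],
)

```text
time: 19.9
ee_pos: [0.5611, 0.1459, 0.0504]
orientation: [-0.187, 0.982, -0.002, 0.003]
force: [8.1, -7.4, -0.7]
finger_gap: 0.0242
```

```bash
python3 -c "
from plan import *
st(1)"
```

```text
t 19.9 z 0.0504 Ft [-4.85 -9.87  0.81] Mz 0.003 contact x -0.3 | r 40.9 o 5.7 gap/2-5 7.1 tool turn 2.711 cw torque 0.366 q6 -0.25
```

Emit:
step_arm(
  rows=[-0.2,1.3,0.1,0,0,0.03,0.44],
)

```text
time: 20.0
ee_pos: [0.5609, 0.1471, 0.0503]
orientation: [-0.172, 0.985, -0.002, 0.003]
force: [9.1, -8.5, -1.4]
finger_gap: 0.0239
```

```bash
python3 -c "
from plan import *
st(1);eyes.snapshot('side');st(1);eyes.snapshot('side');st(1)"
```

```text
t 20.0 z 0.0503 Ft [ -5.62 -11.09   1.5 ] Mz -0.117 contact x 10.6 | r 40.8 o 5.6 gap/2-5 7.0 tool turn 2.741 cw torque 0.53 q6 -0.21
t 20.05 z 0.0503 Ft [ -4.78 -10.17   1.16] Mz -0.041 contact x 4.0 | r 40.8 o 5.7 gap/2-5 7.0 tool turn 2.742 cw torque 0.423 q6 -0.21
t 20.1 z 0.0503 Ft [ -4.72 -10.94   1.44] Mz 0.01 contact x -0.9 | r 40.8 o 5.8 gap/2-5 7.1 tool turn 2.74 cw torque 0.404 q6 -0.21
```

Emit:
step_arm(
  rows=[-0.2,1.3,0.1,0,0,0.03,0.44],
)

```text
time: 20.2
ee_pos: [0.5607, 0.1482, 0.0502]
orientation: [-0.158, 0.987, -0.002, 0.003]
force: [8.0, -8.4, -0.1]
finger_gap: 0.0239
```

```bash
python3 -c "
from plan import *
st(1);eyes.snapshot('side');st(1);im=eyes.snapshot('side');st(1)
cv2.imwrite('pics/s11.png',cv2.resize(im[120:240,235:355],(600,600),interpolation=cv2.INTER_CUBIC))"
```

```text
t 20.2 z 0.0502 Ft [ -4.99 -10.43   0.18] Mz -0.128 contact x 12.2 | r 40.8 o 5.6 gap/2-5 7.0 tool turn 2.769 cw torque 0.517 q6 -0.18
t 20.25 z 0.0502 Ft [ -5.9  -10.28   0.82] Mz -0.101 contact x 9.8 | r 40.8 o 5.7 gap/2-5 7.1 tool turn 2.772 cw torque 0.48 q6 -0.18
t 20.3 z 0.0502 Ft [ -5.7  -10.29   1.24] Mz -0.047 contact x 4.6 | r 40.8 o 5.7 gap/2-5 7.1 tool turn 2.77 cw torque 0.427 q6 -0.18
```

View pics/s11.png

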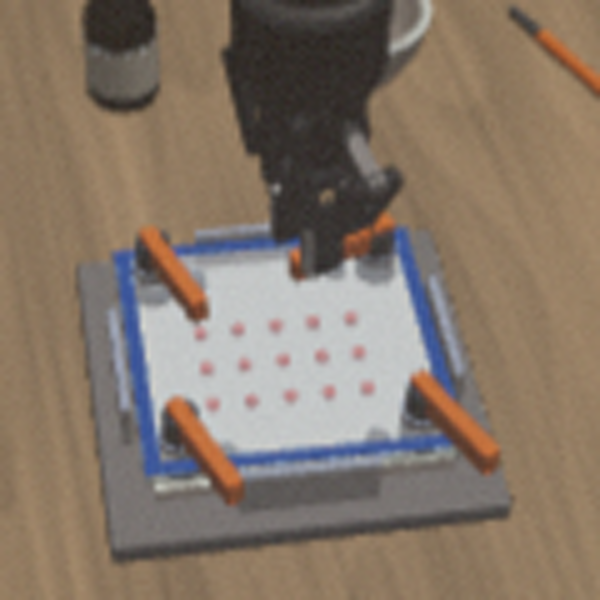

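Lever 1 is turned past 150° (crop 390,225 to 295,265) and its averaged torque is about 0.45 N m, so it is seated. Screw 3, diagonally opposite, is next.

Emit:
step_arm(
  rows=[0,-2,-10,0,0,0,0.44,0,0,-20,0,0,0,0.44,0,0,-20,0,0,0,0.44],
)

```text
time: 20.6
ee_pos: [0.5576, 0.148, 0.0996]
orientation: [-0.159, 0.987, 0.0, 0.0]
force: [0.8, -0.8, 0.1]
finger_gap: 0.0242
```

```bash
python3 -c "
from plan import *
s,p,R=now()
tp,tR=target(3,1.25,flip=1,dz=.045,o=.002); seg(tp,tR,11,p,R)"
```

```text
[ 10.5 -10.5   0.4] [ 0.     0.    -0.138]
[11.9 -8.9  0.4] [ 0.     0.    -0.138]
[13.  -7.2  0.4] [ 0.     0.    -0.138]
[13.9 -5.3  0.4] [ 0.     0.    -0.138]
[14.5 -3.4  0.4] [ 0.     0.    -0.138]
[14.8 -1.4  0.4] [ 0.     0.    -0.138]
[14.8  0.7  0.4] [ 0.     0.    -0.138]
[14.6  2.7  0.4] [ 0.     0.    -0.138]
[14.1  4.7  0.4] [ 0.     0.    -0.138]
[13.3  6.6  0.4] [ 0.     0.    -0.138]
[12.3  8.4  0.4] [ 0.     0.    -0.138]
```

Emit:
step_arm(
  rows=[10,-10,0,0,0,-0.138,0.44,12,-9,0,0,0,-0.138,0.44,13,-7,0,0,0,-0.138,0.44,14,-5,0,0,0,-0.138,0.44,14,-3,0,0,0,-0.138,0.44,15,-1,0,0,0,-0.138,0.44,15,1,0,0,0,-0.138,0.44,15,3,0,0,0,-0.138,0.44],
)

```text
time: 21.4
ee_pos: [0.5026, 0.0427, 0.0993]
orientation: [-0.655, 0.755, -0.0, 0.001]
force: [0.3, -0.6, 0.9]
finger_gap: 0.0239
```

Emit:
step_arm(
  rows=[14,5,0,0,0,-0.138,0.44,13,7,0,0,0,-0.138,0.44,12,8,0,0,0,-0.138,0.44,0,0,10,0,0,0,0.44,0,0,10,0,0,0,0.44],
)

```text
time: 21.9
ee_pos: [0.4827, 0.0043, 0.0785]
orientation: [0.793, -0.609, 0.001, -0.001]
force: [0.8, 0.3, 0.9]
finger_gap: 0.0242
```

```bash
python3 -c "
from plan import *
go(3,1.25,flip=1,dz=.003,o=.002)
im=eyes.snapshot('side'); 
cv2.imwrite('pics/s12.png',cv2.resize(im[120:240,235:355],(600,600),interpolation=cv2.INTER_CUBIC))"
```

```text
t 21.9 shift tool mm [ 2.1 -0.4 25.5] rotvec [-0.002 -0.    -0.004] q6 -1.976 gap 0.0242 target [0.4836 0.0023 0.053 ]
```

View pics/s12.png

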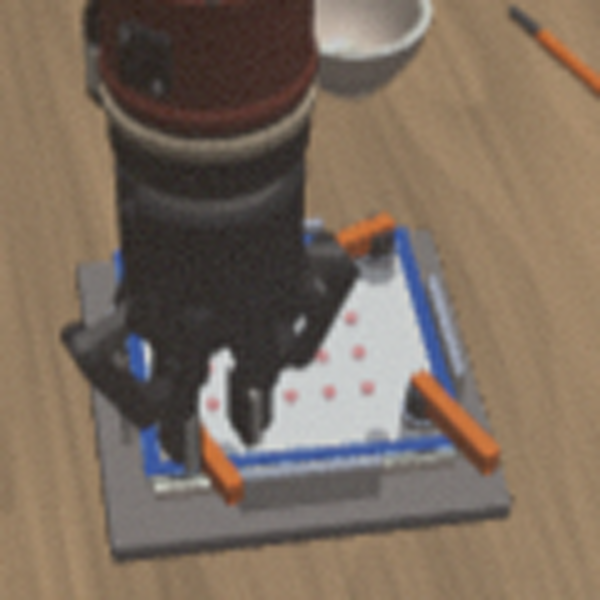

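The fingers straddle lever 3 (crop about 220,460). I'll descend and turn.

Emit:
step_arm(
  rows=[2,-1,12,0,0,0,0.44,0,0,12,0,0,0,0.44,0,2,0,0,0,0,0.44,0,2.5,0,0,0,0,0.44,0,1,0,0,0,0,0.44,-0.9,4.2,0.4,0,0,0.1,0.44,-0.9,4.2,0.4,0,0,0.1,0.44],
)

```text
time: 22.65
ee_pos: [0.4716, 0.0013, 0.0546]
orientation: [0.729, -0.685, 0.001, -0.002]
force: [6.8, 2.7, -4.2]
finger_gap: 0.0238
```

```bash
python3 -c "
from plan import *
st(3)"
```

```text
t 22.65 z 0.0546 Ft [-2.23 -6.95  4.25] Mz -0.116 contact x 16.6 | r 40.8 o 5.7 gap/2-5 6.9 tool turn 1.453 cw torque 0.388 q6 -1.79
```

Emit:
step_arm(
  rows=[-0.9,4.2,0.4,0,0,0.1,0.44,-0.9,4.2,0.4,0,0,0.1,0.44,-0.9,4.2,0.4,0,0,0.1,0.44,-0.9,4.2,0.4,0,0,0.1,0.44],
)

```text
time: 23.05
ee_pos: [0.4557, 0.0054, 0.0532]
orientation: [-0.578, 0.816, -0.002, 0.002]
force: [5.4, -2.1, -4.3]
finger_gap: 0.0241
```

```bash
python3 -c "
from plan import *
st(3)"
```

```text
t 23.05 z 0.0532 Ft [ 0.2  -5.73  4.36] Mz -0.041 contact x 7.2 | r 41.2 o 5.8 gap/2-5 7.1 tool turn 1.854 cw torque 0.278 q6 -1.38
```

Emit:
step_arm(
  rows=[-0.9,4.2,0.4,0,0,0.1,0.44,-0.9,4.2,0.4,0,0,0.1,0.44,-0.9,4.2,0.4,0,0,0.1,0.44,-0.9,4.2,0.4,0,0,0.1,0.44],
)

```text
time: 23.45
ee_pos: [0.4419, 0.0157, 0.0515]
orientation: [-0.404, 0.915, -0.002, 0.001]
force: [3.7, -5.8, -4.3]
finger_gap: 0.0241
```

```bash
python3 -c "
from plan import *
st(3)"
```

```text
t 23.45 z 0.0515 Ft [ 1.78 -6.58  4.31] Mz -0.055 contact x 8.3 | r 41.8 o 6.3 gap/2-5 7.0 tool turn 2.255 cw torque 0.34 q6 -0.96
```

Emit:
step_arm(
  rows=[-0.4,2.2,0.2,0,0,0.05,0.44,-0.4,2.2,0.2,0,0,0.05,0.44],
)

```text
time: 23.65
ee_pos: [0.439, 0.0193, 0.051]
orientation: [-0.359, 0.933, -0.002, 0.001]
force: [3.6, -6.9, -2.3]
finger_gap: 0.0235
```

```bash
python3 -c "
from plan import *
st(3)"
```

```text
t 23.65 z 0.051 Ft [ 1.96 -7.49  2.37] Mz -0.014 contact x 1.9 | r 42.0 o 6.8 gap/2-5 6.8 tool turn 2.353 cw torque 0.341 q6 -0.85
```

Emit:
step_arm(
  rows=[-0.4,2.2,0.2,0,0,0.05,0.44,-0.4,2.2,0.2,0,0,0.05,0.44],
)

```text
time: 23.85
ee_pos: [0.4366, 0.0231, 0.0505]
orientation: [-0.312, 0.95, -0.002, 0.001]
force: [2.3, -7.4, -3.3]
finger_gap: 0.0238
```

```bash
python3 -c "
from plan import *
st(3)"
```

```text
t 23.85 z 0.0505 Ft [ 2.58 -7.34  3.34] Mz -0.076 contact x 10.3 | r 42.2 o 7.1 gap/2-5 6.9 tool turn 2.453 cw torque 0.402 q6 -0.75
```

Emit:
step_arm(
  rows=[-0.4,2.2,0.2,0,0,0.05,0.44,-0.4,2.2,0.2,0,0,0.05,0.44],
)

```text
time: 24.05
ee_pos: [0.4346, 0.027, 0.0501]
orientation: [-0.264, 0.965, -0.002, 0.001]
force: [2.2, -7.2, -0.4]
finger_gap: 0.0238
```

```bash
python3 -c "
from plan import *
st(3)"
```

```text
t 24.05 z 0.0501 Ft [ 1.75 -7.29  0.43] Mz -0.024 contact x 3.3 | r 42.4 o 7.2 gap/2-5 6.9 tool turn 2.553 cw torque 0.343 q6 -0.64
```

Emit:
step_arm(
  rows=[-0.4,2.2,0.2,0,0,0.05,0.44],
)

```text
time: 24.15
ee_pos: [0.4338, 0.029, 0.05]
orientation: [-0.24, 0.971, -0.002, 0.001]
force: [2.1, -9.3, -1.1]
finger_gap: 0.0237
```

```bash
python3 -c "
from plan import *
st(3)"
```

```text
t 24.15 z 0.05 Ft [ 2.51 -9.2   1.14] Mz 0.01 contact x -1.1 | r 42.5 o 7.2 gap/2-5 6.8 tool turn 2.603 cw torque 0.396 q6 -0.58
```

Emit:
step_arm(
  rows=[-0.4,2.2,0.2,0,0,0.05,0.44],
)

```text
time: 24.25
ee_pos: [0.4331, 0.031, 0.0498]
orientation: [-0.215, 0.977, -0.002, 0.001]
force: [1.1, -9.3, -0.3]
finger_gap: 0.0238
```

```bash
python3 -c "
from plan import *
st(3)"
```

```text
t 24.25 z 0.0498 Ft [ 2.9  -8.9   0.39] Mz -0.01 contact x 1.1 | r 42.6 o 7.2 gap/2-5 6.9 tool turn 2.653 cw torque 0.407 q6 -0.53
```

Emit:
step_arm(
  rows=[-0.4,2.2,0.2,0,0,0.05,0.44],
)

```text
time: 24.35
ee_pos: [0.4325, 0.0331, 0.0496]
orientation: [-0.191, 0.982, -0.002, 0.001]
force: [0.4, -9.2, 0.8]
finger_gap: 0.024
```

```bash
python3 -c "
from plan import *
st(3);eyes.snapshot('side');st(3);eyes.snapshot('side');st(3)"
```

```text
t 24.35 z 0.0496 Ft [ 3.04 -8.72 -0.79] Mz -0.049 contact x 5.7 | r 42.7 o 7.2 gap/2-5 7.0 tool turn 2.703 cw torque 0.439 q6 -0.47
t 24.4 z 0.0496 Ft [ 1.53 -7.82  0.28] Mz -0.012 contact x 1.6 | r 42.7 o 7.4 gap/2-5 7.0 tool turn 2.706 cw torque 0.355 q6 -0.47
t 24.45 z 0.0496 Ft [ 2.46 -7.9  -0.06] Mz -0.086 contact x 10.9 | r 42.8 o 7.6 gap/2-5 6.8 tool turn 2.702 cw torque 0.44 q6 -0.47
```

Emit:
step_arm(
  rows=[-0.4,2.2,0.2,0,0,0.05,0.44],
)

```text
time: 24.55
ee_pos: [0.4321, 0.0351, 0.0495]
orientation: [-0.167, 0.986, -0.002, 0.001]
force: [0.2, -9.7, 2.6]
finger_gap: 0.0241
```

```bash
python3 -c "
from plan import *
st(3);eyes.snapshot('side');st(3);eyes.snapshot('side');st(3);eyes.snapshot('side');st(3)"
```

```text
t 24.55 z 0.0495 Ft [ 3.01 -9.21 -2.52] Mz -0.028 contact x 3.0 | r 42.8 o 7.2 gap/2-5 7.0 tool turn 2.751 cw torque 0.439 q6 -0.42
t 24.6 z 0.0494 Ft [ 2.22 -8.18 -1.06] Mz -0.081 contact x 10.0 | r 42.8 o 7.4 gap/2-5 7.0 tool turn 2.756 cw torque 0.444 q6 -0.42
t 24.65 z 0.0494 Ft [ 2.23 -8.29 -1.86] Mz -0.045 contact x 5.4 | r 42.8 o 7.5 gap/2-5 7.1 tool turn 2.752 cw torque 0.413 q6 -0.42
t 24.7 z 0.0494 Ft [ 2.03 -8.41 -1.16] Mz -0.024 contact x 2.8 | r 42.8 o 7.5 gap/2-5 7.0 tool turn 2.751 cw torque 0.396 q6 -0.42
```

Emit:
step_arm(
  rows=[0,-2,-10,0,0,0,0.44,0,0,-20,0,0,0,0.44,0,0,-20,0,0,0,0.44],
)

```text
time: 25.0
ee_pos: [0.4314, 0.0352, 0.0996]
orientation: [-0.168, 0.986, 0.0, -0.0]
force: [0.2, -0.1, 0.3]
finger_gap: 0.0241
```

```bash
python3 -c "
from plan import *
s,p,R=now()
tp,tR=target(2,1.25,flip=1,dz=.045,o=.002); seg(tp,tR,11,p,R)"
```

```text
[-7.7  5.7  0.4] [ 0.     0.    -0.136]
[-8.4  4.6  0.4] [ 0.     0.    -0.136]
[-8.9  3.4  0.4] [ 0.     0.    -0.136]
[-9.3  2.2  0.4] [ 0.     0.    -0.136]
[-9.5  0.9  0.4] [ 0.     0.    -0.136]
[-9.5 -0.4  0.4] [ 0.     0.    -0.136]
[-9.4 -1.7  0.4] [ 0.     0.    -0.136]
[-9.1 -3.   0.4] [ 0.     0.    -0.136]
[-8.6 -4.2  0.4] [ 0.     0.    -0.136]
[-7.9 -5.3  0.4] [ 0.     0.    -0.136]
[-7.1 -6.3  0.4] [ 0.     0.    -0.136]
```

Emit:
step_arm(
  rows=[-8,6,0,0,0,-0.136,0.44,-8,5,0,0,0,-0.136,0.44,-9,3,0,0,0,-0.136,0.44,-9,2,0,0,0,-0.136,0.44,-10,1,0,0,0,-0.136,0.44,-10,0,0,0,0,-0.136,0.44,-9,-2,0,0,0,-0.136,0.44,-9,-3,0,0,0,-0.136,0.44],
)

```text
time: 25.8
ee_pos: [0.475, 0.0993, 0.0993]
orientation: [-0.656, 0.755, -0.0, 0.0]
force: [-0.5, -0.8, -0.1]
finger_gap: 0.0242
```

Emit:
step_arm(
  rows=[-9,-4,0,0,0,-0.136,0.44,-8,-5,0,0,0,-0.136,0.44,-7,-6,0,0,0,-0.136,0.44,0,0,10,0,0,0,0.44,0,0,10,0,0,0,0.44],
)

```text
time: 26.3
ee_pos: [0.49, 0.1228, 0.0783]
orientation: [0.792, -0.61, 0.0, -0.0]
force: [0.3, -0.3, -1.7]
finger_gap: 0.0238
```

```bash
python3 -c "
from plan import *
go(2,1.25,flip=1,dz=.003,o=.002)
im=eyes.snapshot('side'); 
cv2.imwrite('pics/s13.png',cv2.resize(im[120:240,235:355],(600,600),interpolation=cv2.INTER_CUBIC))"
```

```text
t 26.3 shift tool mm [ 0.7 -0.  25.3] rotvec [-0.001 -0.    -0.007] q6 -1.729 gap 0.0238 target [0.4902 0.1221 0.053 ]
```

View pics/s13.png

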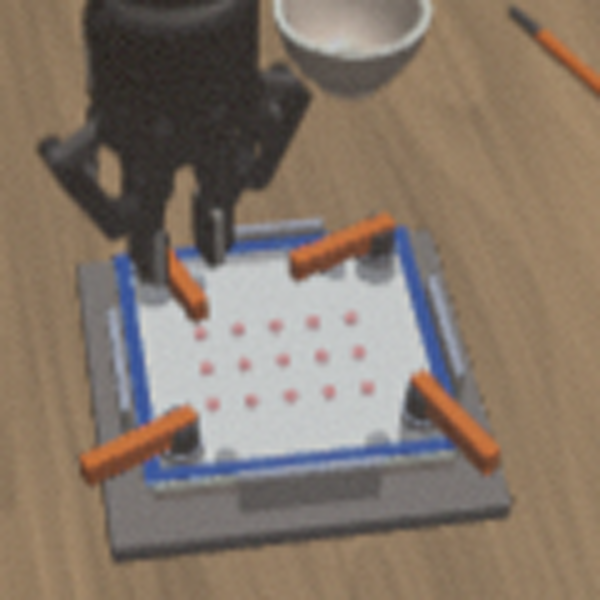

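Levers 1 and 3 lie parallel at about 2.75 rad, and the fingers straddle lever 2 (crop about 185,290).

Emit:
step_arm(
  rows=[1,-1,12,0,0,0,0.44,0,0,12,0,0,0,0.44,0,2,0,0,0,0,0.44,0,2.5,0,0,0,0,0.44,0,1,0,0,0,0,0.44,-0.9,4.2,0.4,0,0,0.1,0.44,-0.9,4.2,0.4,0,0,0.1,0.44],
)

```text
time: 27.05
ee_pos: [0.4794, 0.121, 0.0547]
orientation: [0.727, -0.686, 0.001, -0.002]
force: [6.0, 1.2, -4.3]
finger_gap: 0.0242
```

```bash
python3 -c "
from plan import *
st(2)"
```

```text
t 27.05 z 0.0547 Ft [-0.82 -6.    4.31] Mz -0.045 contact x 7.5 | r 41.0 o 4.4 gap/2-5 7.1 tool turn 1.457 cw torque 0.288 q6 -1.53
```

Emit:
step_arm(
  rows=[-0.9,4.2,0.4,0,0,0.1,0.44,-0.9,4.2,0.4,0,0,0.1,0.44,-0.9,4.2,0.4,0,0,0.1,0.44,-0.9,4.2,0.4,0,0,0.1,0.44],
)

```text
time: 27.45
ee_pos: [0.463, 0.1255, 0.0531]
orientation: [-0.576, 0.817, -0.001, 0.002]
force: [6.0, -2.0, -5.2]
finger_gap: 0.0235
```

```bash
python3 -c "
from plan import *
st(2)"
```

```text
t 27.45 z 0.0531 Ft [-0.13 -6.32  5.23] Mz -0.032 contact x 5.1 | r 40.8 o 5.0 gap/2-5 6.8 tool turn 1.858 cw torque 0.289 q6 -1.12
```

Emit:
step_arm(
  rows=[-0.9,4.2,0.4,0,0,0.1,0.44,-0.9,4.2,0.4,0,0,0.1,0.44,-0.9,4.2,0.4,0,0,0.1,0.44,-0.9,4.2,0.4,0,0,0.1,0.44],
)

```text
time: 27.85
ee_pos: [0.4495, 0.1361, 0.0514]
orientation: [-0.402, 0.915, -0.001, 0.001]
force: [5.1, -3.5, -4.1]
finger_gap: 0.0239
```

```bash
python3 -c "
from plan import *
st(2)"
```

```text
t 27.85 z 0.0514 Ft [-0.82 -6.1   4.08] Mz -0.113 contact x 18.6 | r 40.8 o 5.8 gap/2-5 7.0 tool turn 2.258 cw torque 0.356 q6 -0.69
```

Emit:
step_arm(
  rows=[-0.4,2.2,0.2,0,0,0.05,0.44,-0.4,2.2,0.2,0,0,0.05,0.44,-0.4,2.2,0.2,0,0,0.05,0.44],
)

```text
time: 28.15
ee_pos: [0.4456, 0.1415, 0.0507]
orientation: [-0.334, 0.943, -0.001, 0.001]
force: [4.6, -5.0, -3.6]
finger_gap: 0.0239
```

```bash
python3 -c "
from plan import *
st(2)"
```

```text
t 28.15 z 0.0507 Ft [-0.41 -6.81  3.6 ] Mz -0.016 contact x 2.4 | r 40.8 o 6.4 gap/2-5 6.9 tool turn 2.406 cw torque 0.291 q6 -0.53
```

Emit:
step_arm(
  rows=[-0.4,2.2,0.2,0,0,0.05,0.44,-0.4,2.2,0.2,0,0,0.05,0.44],
)

```text
time: 28.35
ee_pos: [0.4436, 0.1453, 0.0504]
orientation: [-0.286, 0.958, -0.001, 0.001]
force: [4.1, -6.2, -2.3]
finger_gap: 0.0239
```

```bash
python3 -c "
from plan import *
st(2)"
```

```text
t 28.35 z 0.0504 Ft [-0.07 -7.44  2.32] Mz -0.009 contact x 1.2 | r 40.9 o 6.6 gap/2-5 7.0 tool turn 2.506 cw torque 0.311 q6 -0.42
```

Emit:
step_arm(
  rows=[-0.4,2.2,0.2,0,0,0.05,0.44],
)

```text
time: 28.45
ee_pos: [0.4427, 0.1473, 0.0502]
orientation: [-0.262, 0.965, -0.001, 0.001]
force: [3.8, -6.3, -1.4]
finger_gap: 0.0239
```

```bash
python3 -c "
from plan import *
st(2)"
```

```text
t 28.45 z 0.0502 Ft [-0.08 -7.33  1.44] Mz -0.072 contact x 9.9 | r 40.9 o 6.7 gap/2-5 7.0 tool turn 2.556 cw torque 0.37 q6 -0.36
```

Emit:
step_arm(
  rows=[-0.4,2.2,0.2,0,0,0.05,0.44],
)

```text
time: 28.55
ee_pos: [0.442, 0.1493, 0.05]
orientation: [-0.238, 0.971, -0.002, 0.001]
force: [3.4, -6.7, -0.6]
finger_gap: 0.0237
```

```bash
python3 -c "
from plan import *
st(2);eyes.snapshot('side');st(2)"
```

```text
t 28.55 z 0.05 Ft [ 0.12 -7.53  0.6 ] Mz -0.029 contact x 3.8 | r 40.9 o 6.7 gap/2-5 6.9 tool turn 2.606 cw torque 0.335 q6 -0.31
t 28.6 z 0.05 Ft [-0.6  -6.54  1.31] Mz -0.056 contact x 8.6 | r 40.9 o 6.9 gap/2-5 7.0 tool turn 2.609 cw torque 0.318 q6 -0.31
```

Emit:
step_arm(
  rows=[-0.4,2.2,0.2,0,0,0.05,0.44],
)

```text
time: 28.7
ee_pos: [0.4414, 0.1512, 0.0499]
orientation: [-0.214, 0.977, -0.002, 0.001]
force: [4.4, -7.9, 1.6]
finger_gap: 0.0238
```

```bash
python3 -c "
from plan import *
st(2);eyes.snapshot('side');st(2)"
```

```text
t 28.7 z 0.0499 Ft [-0.7  -9.03 -1.56] Mz -0.066 contact x 7.3 | r 41.0 o 6.8 gap/2-5 6.9 tool turn 2.655 cw torque 0.428 q6 -0.26
t 28.75 z 0.0498 Ft [-0.56 -7.3  -0.5 ] Mz -0.049 contact x 6.7 | r 41.0 o 6.9 gap/2-5 7.0 tool turn 2.659 cw torque 0.341 q6 -0.25
```

Emit:
step_arm(
  rows=[-0.4,2.2,0.2,0,0,0.05,0.44],
)

```text
time: 28.85
ee_pos: [0.4408, 0.1533, 0.0497]
orientation: [-0.189, 0.982, -0.002, 0.001]
force: [4.3, -8.4, 1.1]
finger_gap: 0.0237
```

```bash
python3 -c "
from plan import *
st(2);eyes.snapshot('side');st(2);eyes.snapshot('side');st(2)"
```

```text
t 28.85 z 0.0497 Ft [-0.84 -9.35 -1.1 ] Mz -0.057 contact x 6.1 | r 41.0 o 6.8 gap/2-5 6.9 tool turn 2.705 cw torque 0.432 q6 -0.2
t 28.9 z 0.0497 Ft [-0.25 -7.34 -0.74] Mz -0.05 contact x 6.8 | r 41.0 o 7.0 gap/2-5 6.9 tool turn 2.709 cw torque 0.346 q6 -0.2
t 28.95 z 0.0497 Ft [-0.06 -7.53 -0.97] Mz -0.021 contact x 2.8 | r 41.0 o 7.1 gap/2-5 7.1 tool turn 2.706 cw torque 0.326 q6 -0.2
```

Emit:
step_arm(
  rows=[-0.4,2.2,0.2,0,0,0.05,0.44],
)

```text
time: 29.05
ee_pos: [0.4403, 0.1553, 0.0495]
orientation: [-0.165, 0.986, -0.002, 0.001]
force: [2.5, -8.2, 1.7]
finger_gap: 0.024
```

```bash
python3 -c "
from plan import *
st(2);eyes.snapshot('side');st(2);eyes.snapshot('side');st(2)"
```

```text
t 29.05 z 0.0495 Ft [ 0.34 -8.6  -1.69] Mz -0.053 contact x 6.1 | r 41.0 o 6.9 gap/2-5 7.0 tool turn 2.755 cw torque 0.404 q6 -0.15
t 29.1 z 0.0495 Ft [-0.48 -8.08 -1.33] Mz -0.054 contact x 6.7 | r 41.1 o 7.0 gap/2-5 7.0 tool turn 2.759 cw torque 0.379 q6 -0.14
t 29.15 z 0.0495 Ft [ 0.26 -7.29 -0.56] Mz -0.053 contact x 7.3 | r 41.1 o 7.1 gap/2-5 7.1 tool turn 2.756 cw torque 0.351 q6 -0.15
```

Emit:
step_arm(
  rows=[-0.3,1.8,0.2,0,0,0.04,0.44],
)

```text
time: 29.25
ee_pos: [0.4401, 0.157, 0.0494]
orientation: [-0.145, 0.989, -0.002, 0.001]
force: [3.0, -10.8, 2.6]
finger_gap: 0.0239
```

```bash
python3 -c "
from plan import *
st(2);eyes.snapshot('side');st(2);eyes.snapshot('side');st(2)"
```

```text
t 29.25 z 0.0494 Ft [  0.21 -11.2   -2.55] Mz -0.043 contact x 3.9 | r 41.1 o 6.9 gap/2-5 7.0 tool turn 2.795 cw torque 0.5 q6 -0.1
t 29.3 z 0.0494 Ft [-1.44 -9.04 -2.75] Mz -0.024 contact x 2.6 | r 41.1 o 7.1 gap/2-5 6.8 tool turn 2.798 cw torque 0.382 q6 -0.1
t 29.35 z 0.0494 Ft [ 0.81 -8.64 -2.25] Mz -0.017 contact x 1.9 | r 41.1 o 7.1 gap/2-5 6.9 tool turn 2.796 cw torque 0.374 q6 -0.1
```

Emit:
step_arm(
  rows=[0,-2,-10,0,0,0,0.44,0,0,-20,0,0,0,0.44,0,0,-20,0,0,0,0.44],
)

```text
time: 29.65
ee_pos: [0.4387, 0.1567, 0.0995]
orientation: [-0.146, 0.989, 0.0, -0.0]
force: [-0.1, -0.7, -0.5]
finger_gap: 0.024
```

```bash
python3 -c "
from plan import *
s,p,R=now()
tp,tR=target(4,1.22,flip=1,dz=.045,o=.002); seg(tp,tR,11,p,R)"
```

```text
[-10.2 -18.3   0.4] [ 0.     0.    -0.143]
[ -7.5 -19.6   0.4] [ 0.     0.    -0.143]
[ -4.6 -20.5   0.4] [ 0.     0.    -0.143]
[ -1.7 -20.9   0.4] [ 0.     0.    -0.143]
[  1.3 -21.    0.4] [ 0.     0.    -0.143]
[  4.3 -20.5   0.4] [ 0.     0.    -0.143]
[  7.2 -19.7   0.4] [ 0.     0.    -0.143]
[  9.9 -18.5   0.4] [ 0.     0.    -0.143]
[ 12.5 -16.9   0.4] [ 0.     0.    -0.143]
[ 14.8 -14.9   0.4] [ 0.     0.    -0.143]
[ 16.7 -12.7   0.4] [ 0.     0.    -0.143]
```

Emit:
step_arm(
  rows=[-10,-18,0,0,0,-0.143,0.44,-8,-20,0,0,0,-0.143,0.44,-5,-20,0,0,0,-0.143,0.44,-2,-21,0,0,0,-0.143,0.44,1,-21,0,0,0,-0.143,0.44,4,-20,0,0,0,-0.143,0.44,7,-20,0,0,0,-0.143,0.44,10,-18,0,0,0,-0.143,0.44],
)

```text
time: 30.45
ee_pos: [0.5608, 0.0411, 0.0992]
orientation: [-0.661, 0.751, -0.0, 0.0]
force: [-0.6, 0.3, -0.1]
finger_gap: 0.0243
```

Emit:
step_arm(
  rows=[12,-17,0,0,0,-0.143,0.44,15,-15,0,0,0,-0.143,0.44,17,-13,0,0,0,-0.143,0.44,0,0,10,0,0,0,0.44,0,0,10,0,0,0,0.44],
)

```text
time: 30.95
ee_pos: [0.6059, -0.0022, 0.0782]
orientation: [0.803, -0.597, -0.0, -0.0]
force: [1.1, 1.4, -0.2]
finger_gap: 0.0234
```

```bash
python3 -c "
from plan import *
go(4,1.22,flip=1,dz=.003,o=.002)
im=eyes.snapshot('side'); cv2.imwrite('pics/s14r.png',im)
cv2.imwrite('pics/s14.png',cv2.resize(im[120:240,235:355],(600,600),interpolation=cv2.INTER_CUBIC))"
```

```text
t 30.95 shift tool mm [ 1.4  1.7 25.1] rotvec [-0.     0.    -0.004] q6 -1.988 gap 0.0234 target [ 0.6046 -0.004   0.0531]
```

View pics/s14.png

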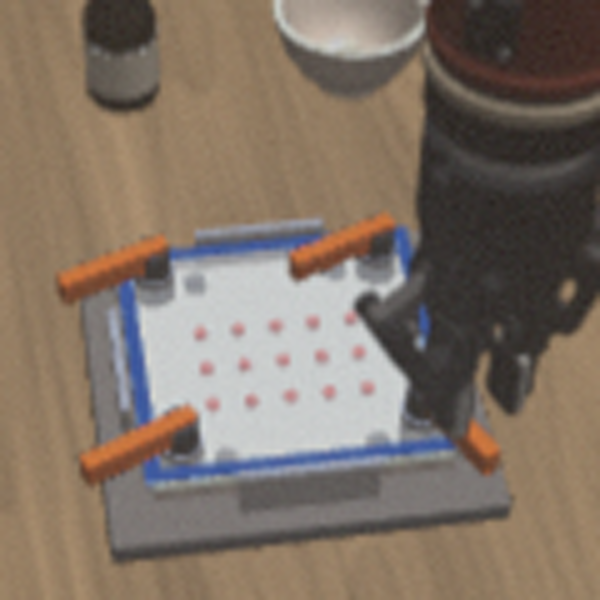

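Levers 1, 2 and 3 are parallel at about 2.75 rad, and the fingers straddle lever 4 (crop about 480,440).

Emit:
step_arm(
  rows=[1,0,12,0,0,0,0.44,0,0,12,0,0,0,0.44,0,2,0,0,0,0,0.44,0,2.5,0,0,0,0,0.44,0,1,0,0,0,0,0.44,-0.9,4.2,0.4,0,0,0.1,0.44,-0.9,4.2,0.4,0,0,0.1,0.44],
)

```text
time: 31.7
ee_pos: [0.5946, -0.0048, 0.0547]
orientation: [0.739, -0.674, 0.001, -0.002]
force: [5.2, 0.2, -1.8]
finger_gap: 0.0241
```

```bash
python3 -c "
from plan import *
st(4)"
```

```text
t 31.7 z 0.0547 Ft [ 0.27 -5.15  1.85] Mz -0.041 contact x 7.9 | r 40.4 o 3.7 gap/2-5 7.0 tool turn 1.424 cw torque 0.251 q6 -1.79
```

Emit:
step_arm(
  rows=[-0.9,4.2,0.4,0,0,0.1,0.44,-0.9,4.2,0.4,0,0,0.1,0.44,-0.9,4.2,0.4,0,0,0.1,0.44,-0.9,4.2,0.4,0,0,0.1,0.44],
)

```text
time: 32.1
ee_pos: [0.5784, -0.0018, 0.0533]
orientation: [-0.59, 0.808, -0.002, 0.001]
force: [5.5, -5.1, -2.3]
finger_gap: 0.024
```

```bash
python3 -c "
from plan import *
st(4)"
```

```text
t 32.1 z 0.0533 Ft [ 3.21 -6.75  2.38] Mz -0.039 contact x 5.8 | r 40.7 o 4.0 gap/2-5 7.0 tool turn 1.825 cw torque 0.323 q6 -1.39
```

Emit:
step_arm(
  rows=[-0.9,4.2,0.4,0,0,0.1,0.44,-0.9,4.2,0.4,0,0,0.1,0.44,-0.9,4.2,0.4,0,0,0.1,0.44,-0.9,4.2,0.4,0,0,0.1,0.44],
)

```text
time: 32.5
ee_pos: [0.564, 0.0082, 0.0514]
orientation: [-0.417, 0.909, -0.002, 0.001]
force: [2.0, -7.5, -1.9]
finger_gap: 0.0239
```

```bash
python3 -c "
from plan import *
st(4)"
```

```text
t 32.5 z 0.0514 Ft [ 4.34 -6.4   1.98] Mz -0.026 contact x 4.1 | r 40.9 o 5.2 gap/2-5 6.9 tool turn 2.226 cw torque 0.307 q6 -0.97
```

Emit:
step_arm(
  rows=[-0.4,2.2,0.2,0,0,0.05,0.44,-0.4,2.2,0.2,0,0,0.05,0.44,-0.4,2.2,0.2,0,0,0.05,0.44,-0.4,2.2,0.2,0,0,0.05,0.44],
)

```text
time: 32.9
ee_pos: [0.5584, 0.0155, 0.0504]
orientation: [-0.325, 0.946, -0.002, 0.0]
force: [0.3, -8.7, -0.6]
finger_gap: 0.0239
```

```bash
python3 -c "
from plan import *
st(4)"
```

```text
t 32.9 z 0.0504 Ft [ 5.09 -7.04  0.63] Mz -0.034 contact x 4.9 | r 41.1 o 6.3 gap/2-5 7.0 tool turn 2.424 cw torque 0.352 q6 -0.76
```

Emit:
step_arm(
  rows=[-0.4,2.2,0.2,0,0,0.05,0.44,-0.4,2.2,0.2,0,0,0.05,0.44],
)

```text
time: 33.1
ee_pos: [0.5564, 0.0193, 0.0501]
orientation: [-0.278, 0.961, -0.002, 0.0]
force: [0.8, -8.8, 1.1]
finger_gap: 0.0237
```

```bash
python3 -c "
from plan import *
st(4)"
```

```text
t 33.1 z 0.0501 Ft [ 4.   -7.84 -1.03] Mz 0.023 contact x -2.9 | r 41.1 o 6.4 gap/2-5 6.8 tool turn 2.524 cw torque 0.321 q6 -0.66
```

Emit:
step_arm(
  rows=[-0.4,2.2,0.2,0,0,0.05,0.44],
)

```text
time: 33.2
ee_pos: [0.5557, 0.0213, 0.05]
orientation: [-0.253, 0.967, -0.002, 0.001]
force: [1.1, -10.8, 0.4]
finger_gap: 0.0241
```

```bash
python3 -c "
from plan import *
st(4)"
```

```text
t 33.2 z 0.05 Ft [ 4.37 -9.93 -0.4 ] Mz -0.065 contact x 6.5 | r 41.0 o 6.4 gap/2-5 7.0 tool turn 2.574 cw torque 0.496 q6 -0.6
```

Emit:
step_arm(
  rows=[-0.4,2.2,0.2,0,0,0.05,0.44],
)

```text
time: 33.3
ee_pos: [0.5551, 0.0233, 0.0499]
orientation: [-0.229, 0.973, -0.002, 0.001]
force: [1.9, -10.5, 2.7]
finger_gap: 0.0239
```

```bash
python3 -c "
from plan import *
st(4)"
```

```text
t 33.3 z 0.0499 Ft [  3.03 -10.25  -2.69] Mz 0.042 contact x -4.1 | r 40.9 o 6.4 gap/2-5 6.9 tool turn 2.624 cw torque 0.392 q6 -0.55
```

Emit:
step_arm(
  rows=[-0.4,2.2,0.2,0,0,0.05,0.44],
)

```text
time: 33.4
ee_pos: [0.5545, 0.0253, 0.0497]
orientation: [-0.205, 0.979, -0.003, 0.001]
force: [1.7, -11.0, 3.3]
finger_gap: 0.024
```

```bash
python3 -c "
from plan import *
st(4);eyes.snapshot('side');st(4);eyes.snapshot('side');st(4)"
```

```text
t 33.4 z 0.0497 Ft [  2.83 -10.83  -3.27] Mz 0.021 contact x -1.9 | r 40.9 o 6.4 gap/2-5 7.0 tool turn 2.674 cw torque 0.434 q6 -0.5
t 33.45 z 0.0498 Ft [ 3.52 -9.88 -2.27] Mz 0.091 contact x -9.2 | r 40.9 o 6.6 gap/2-5 6.9 tool turn 2.677 cw torque 0.331 q6 -0.49
t 33.5 z 0.0497 Ft [ 4.16 -8.84 -2.33] Mz 0.028 contact x -3.2 | r 40.9 o 6.7 gap/2-5 7.0 tool turn 2.674 cw torque 0.356 q6 -0.5
```

Emit:
step_arm(
  rows=[-0.2,1.3,0.1,0,0,0.03,0.44],
)

```text
time: 33.6
ee_pos: [0.5543, 0.0264, 0.0497]
orientation: [-0.191, 0.982, -0.003, 0.001]
force: [0.9, -11.9, 1.4]
finger_gap: 0.0234
```

```bash
python3 -c "
from plan import *
st(4);eyes.snapshot('side');st(4);eyes.snapshot('side');st(4)"
```

```text
t 33.6 z 0.0497 Ft [  3.61 -11.37  -1.31] Mz -0.02 contact x 1.7 | r 40.9 o 6.4 gap/2-5 6.7 tool turn 2.703 cw torque 0.501 q6 -0.47
t 33.65 z 0.0497 Ft [  3.   -10.29  -1.68] Mz 0.045 contact x -4.4 | r 40.9 o 6.5 gap/2-5 7.0 tool turn 2.705 cw torque 0.389 q6 -0.46
t 33.7 z 0.0497 Ft [  3.14 -11.04  -1.87] Mz 0.023 contact x -2.1 | r 40.9 o 6.5 gap/2-5 6.9 tool turn 2.703 cw torque 0.442 q6 -0.46
```

All four are seated. I'll re-check the earlier screws, since tightening one eases the others, beginning with screw 1.

Emit:
step_arm(
  rows=[0,-3,-10,0,0,0,0.44,0,0,-20,0,0,0,0.44,0,0,-20,0,0,0,0.44],
)

```text
time: 34.0
ee_pos: [0.554, 0.0261, 0.0997]
orientation: [-0.192, 0.981, 0.0, 0.0]
force: [0.0, 0.0, -0.0]
finger_gap: 0.0239
```

```bash
python3 -c "
from plan import *
s,p,R=now()
tp,tR=target(1,2.73,flip=1,dz=.045,o=.002); seg(tp,tR,4,p,R)
im=eyes.snapshot('side'); cv2.imwrite('pics/s15r.png',im)
cv2.imwrite('pics/s15.png',cv2.resize(im[120:240,235:355],(600,600),interpolation=cv2.INTER_CUBIC))"
```

```text
[-12.9  26.3   2.7] [0.    0.    0.007]
[-12.7  26.4   2.7] [0.    0.    0.007]
[-12.5  26.5   2.7] [0.    0.    0.007]
[-12.3  26.6   2.6] [0.    0.    0.007]
```

View pics/s15.png

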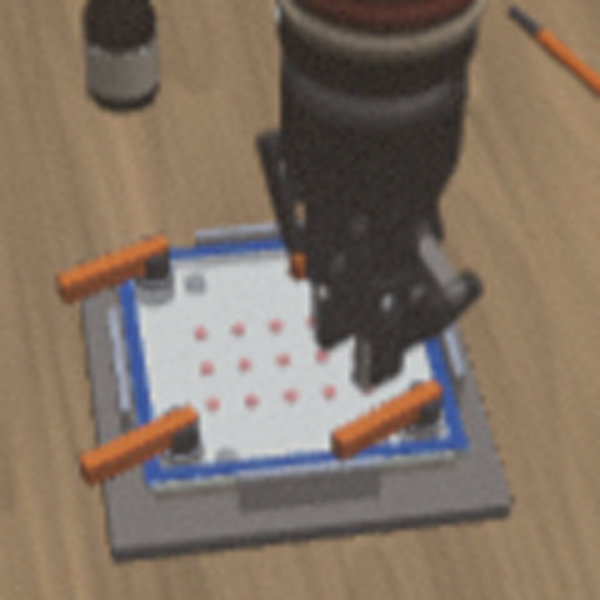

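The levers are all parallel now, lever 4 included (crop 440,390 to 335,445). I'll move back to lever 1.

Emit:
step_arm(
  rows=[-13,26,0,0,0,0.007,0.44,-13,26,0,0,0,0.007,0.44,-12,26,0,0,0,0.007,0.44,-12,27,0,0,0,0.007,0.44,0,0,20,0,0,0,0.44,0,0,10,0,0,0,0.44,0,0,0,0,0,0,0.44],
)

```text
time: 34.75
ee_pos: [0.5608, 0.1419, 0.0674]
orientation: [-0.178, 0.984, 0.0, -0.001]
force: [0.2, -0.9, 1.1]
finger_gap: 0.0237
```

```bash
python3 -c "
from plan import *
go(1,2.73,flip=1,dz=.005,o=.002); st(1)"
```

```text
t 34.75 shift tool mm [-1.7  0.8 18.3] rotvec [ 0.001 -0.002  0.002] q6 -0.237 gap 0.0237 target [0.5621 0.1432 0.0491]
t 34.75 z 0.0674 Ft [ 0.15 -0.91 -1.05] Mz 0.006 contact x None | r 42.7 o 1.3 gap/2-5 6.8 tool turn 2.728 cw torque 0.033 q6 -0.24
```

Emit:
step_arm(
  rows=[-1,0,9,0,0,0,0.44,0,0,8,0,0,0,0.44,0,2,0,0,0,0,0.44,0,1,0,0,0,0,0.44],
)

```text
time: 35.15
ee_pos: [0.5618, 0.1453, 0.0515]
orientation: [-0.178, 0.984, 0.0, -0.0]
force: [0.4, 0.0, -1.2]
finger_gap: 0.0238
```

```bash
python3 -c "
from plan import *
st(1)"
```

```text
t 35.15 z 0.0515 Ft [-0.36 -0.09  1.24] Mz 0.021 contact x None | r 40.6 o 4.1 gap/2-5 6.9 tool turn 2.729 cw torque -0.019 q6 -0.23
```

Emit:
step_arm(
  rows=[0,1,0,0,0,0.01,0.44],
)

```text
time: 35.25
ee_pos: [0.5618, 0.1463, 0.0519]
orientation: [-0.173, 0.985, 0.0, 0.0]
force: [-0.6, 0.2, -0.0]
finger_gap: 0.0237
```

```bash
python3 -c "
from plan import *
st(1)"
```

```text
t 35.25 z 0.0519 Ft [0.52 0.37 0.04] Mz -0.009 contact x None | r 40.2 o 4.7 gap/2-5 6.8 tool turn 2.739 cw torque -0.003 q6 -0.22
```

Emit:
step_arm(
  rows=[0,1,0,0,0,0.01,0.44],
)

```text
time: 35.35
ee_pos: [0.5614, 0.1474, 0.0519]
orientation: [-0.168, 0.986, 0.0, 0.0]
force: [0.4, -0.2, 0.9]
finger_gap: 0.0239
```

```bash
python3 -c "
from plan import *
st(1)"
```

```text
t 35.35 z 0.0519 Ft [-0.32 -0.31 -0.94] Mz -0.006 contact x None | r 40.3 o 5.4 gap/2-5 6.9 tool turn 2.749 cw torque 0.017 q6 -0.21
```

Emit:
step_arm(
  rows=[0,0.8,0,0,0,0.01,0.44],
)

```text
time: 35.45
ee_pos: [0.5614, 0.1478, 0.0519]
orientation: [-0.163, 0.987, -0.0, 0.0]
force: [1.5, -3.2, -0.2]
finger_gap: 0.0239
```

```bash
python3 -c "
from plan import *
st(1)"
```

```text
t 35.45 z 0.0519 Ft [-0.41 -3.49  0.24] Mz 0.011 contact x -3.2 | r 40.2 o 5.4 gap/2-5 7.0 tool turn 2.759 cw torque 0.126 q6 -0.2
```

Emit:
step_arm(
  rows=[0,0.6,0,0,0,0.01,0.44],
)

```text
time: 35.55
ee_pos: [0.5614, 0.148, 0.0519]
orientation: [-0.158, 0.987, -0.001, 0.001]
force: [2.3, -5.4, -0.2]
finger_gap: 0.0237
```

```bash
python3 -c "
from plan import *
st(1)"
```

```text
t 35.55 z 0.0519 Ft [-0.49 -5.83  0.22] Mz -0.046 contact x 7.9 | r 40.2 o 5.2 gap/2-5 6.9 tool turn 2.77 cw torque 0.277 q6 -0.18
```

Emit:
step_arm(
  rows=[0,0.6,0,0,0,0.01,0.44],
)

```text
time: 35.65
ee_pos: [0.5614, 0.1483, 0.0519]
orientation: [-0.153, 0.988, -0.001, 0.001]
force: [3.0, -6.3, 0.3]
finger_gap: 0.0239
```

```bash
python3 -c "
from plan import *
st(1)"
```

```text
t 35.65 z 0.0519 Ft [-0.96 -6.89 -0.26] Mz -0.033 contact x 4.8 | r 40.1 o 5.0 gap/2-5 6.9 tool turn 2.78 cw torque 0.303 q6 -0.17
```

Emit:
step_arm(
  rows=[0,0.6,0,0,0,0.01,0.44],
)

```text
time: 35.75
ee_pos: [0.5615, 0.1485, 0.0519]
orientation: [-0.148, 0.989, -0.001, 0.001]
force: [3.9, -9.1, -0.4]
finger_gap: 0.024
```

```bash
python3 -c "
from plan import *
st(1)"
```

```text
t 35.75 z 0.0519 Ft [-1.05 -9.85  0.45] Mz -0.096 contact x 9.8 | r 40.1 o 4.8 gap/2-5 7.0 tool turn 2.79 cw torque 0.484 q6 -0.16
```

Emit:
step_arm(
  rows=[0,0.6,0,0,0,0.01,0.44],
)

```text
time: 35.85
ee_pos: [0.5615, 0.1488, 0.052]
orientation: [-0.143, 0.99, -0.002, 0.001]
force: [4.7, -8.4, -0.4]
finger_gap: 0.0241
```

```bash
python3 -c "
from plan import *
st(1)"
```

```text
t 35.85 z 0.052 Ft [-2.1  -9.4   0.41] Mz -0.109 contact x 11.6 | r 40.0 o 4.6 gap/2-5 7.0 tool turn 2.8 cw torque 0.473 q6 -0.15
```

Screw 1 held until about 0.47 N m, so it is still snug. I'll check screw 3.

Emit:
step_arm(
  rows=[0,-3,-10,0,0,0,0.44,0,0,-20,0,0,0,0.44,0,0,-20,0,0,0,0.44],
)

```text
time: 36.15
ee_pos: [0.5605, 0.1476, 0.1021]
orientation: [-0.143, 0.99, 0.001, -0.001]
force: [-0.1, 0.4, 0.3]
finger_gap: 0.024
```

```bash
python3 -c "
from plan import *
s,p,R=now()
tp,tR=target(3,2.75,flip=1,dz=.045,o=.003,r=.042); seg(tp,tR,5,p,R)"
```

```text
[ 30.8 -15.1   2.6] [ 0.   -0.   -0.01]
[ 31.  -14.8   2.6] [ 0.   -0.   -0.01]
[ 31.1 -14.5   2.6] [ 0.   -0.   -0.01]
[ 31.3 -14.2   2.6] [ 0.   -0.   -0.01]
[ 31.4 -13.9   2.6] [ 0.   -0.   -0.01]
```

Emit:
step_arm(
  rows=[31,-15,0,0,0,-0.01,0.44,31,-15,0,0,0,-0.01,0.44,31,-14,0,0,0,-0.01,0.44,31,-14,0,0,0,-0.01,0.44,31,-14,0,0,0,-0.01,0.44,0,0,20,0,0,0,0.44,0,0,10,0,0,0,0.44,0,0,0,0,0,0,0.44],
)

```text
time: 36.95
ee_pos: [0.4346, 0.0321, 0.0708]
orientation: [-0.168, 0.986, 0.001, -0.001]
force: [-0.5, 0.4, 0.6]
finger_gap: 0.0239
```

```bash
python3 -c "
from plan import *
go(3,2.75,flip=1,dz=.005,o=.003,r=.042); st(3)"
```

```text
t 36.95 shift tool mm [ 0.6 -0.6 21.8] rotvec [ 0.001 -0.001  0.002] q6 -0.433 gap 0.0239 target [0.4342 0.0313 0.049 ]
t 36.95 z 0.0708 Ft [ 0.31  0.52 -0.56] Mz -0.029 contact x None | r 41.3 o 3.7 gap/2-5 7.0 tool turn 2.748 cw torque 0.008 q6 -0.43
```

Emit:
step_arm(
  rows=[0,0,10,0,0,0,0.44,0,0,10,0,0,0,0.44,0,2,0,0,0,0,0.44,0,1,0,0,0,0,0.44],
)

```text
time: 37.35
ee_pos: [0.4339, 0.035, 0.0513]
orientation: [-0.168, 0.986, 0.0, -0.0]
force: [-0.7, -0.8, -0.3]
finger_gap: 0.0237
```

```bash
python3 -c "
from plan import *
st(3)"
```

```text
t 37.35 z 0.0513 Ft [ 0.98 -0.54  0.28] Mz 0.012 contact x None | r 41.0 o 6.6 gap/2-5 6.9 tool turn 2.748 cw torque 0.017 q6 -0.43
```

Emit:
step_arm(
  rows=[0,0.8,0,0,0,0,0.44],
)

```text
time: 37.45
ee_pos: [0.4341, 0.0355, 0.0517]
orientation: [-0.168, 0.986, -0.0, 0.0]
force: [0.3, -2.6, -1.1]
finger_gap: 0.0238
```

```bash
python3 -c "
from plan import *
st(3)"
```

```text
t 37.45 z 0.0517 Ft [ 0.55 -2.6   1.09] Mz -0.009 contact x 3.5 | r 40.7 o 7.0 gap/2-5 6.9 tool turn 2.748 cw torque 0.119 q6 -0.43
```

Emit:
step_arm(
  rows=[0,0.8,0,0,0,0,0.44],
)

```text
time: 37.55
ee_pos: [0.434, 0.0358, 0.0518]
orientation: [-0.168, 0.986, -0.001, 0.0]
force: [0.0, -4.2, -1.9]
finger_gap: 0.024
```

```bash
python3 -c "
from plan import *
st(3)"
```

```text
t 37.55 z 0.0518 Ft [ 1.36 -3.97  1.92] Mz -0.026 contact x 6.5 | r 40.7 o 7.3 gap/2-5 7.0 tool turn 2.748 cw torque 0.197 q6 -0.42
```

Emit:
step_arm(
  rows=[0,0.8,0,0,0,0,0.44],
)

```text
time: 37.65
ee_pos: [0.4339, 0.0361, 0.0518]
orientation: [-0.168, 0.986, -0.001, 0.0]
force: [1.6, -6.9, -1.8]
finger_gap: 0.0237
```

```bash
python3 -c "
from plan import *
st(3)"
```

```text
t 37.65 z 0.0518 Ft [ 0.73 -7.02  1.79] Mz -0.047 contact x 6.7 | r 40.7 o 7.6 gap/2-5 6.9 tool turn 2.749 cw torque 0.337 q6 -0.42
```

Emit:
step_arm(
  rows=[0,0.8,0,0,0,0.01,0.44],
)

```text
time: 37.75
ee_pos: [0.4339, 0.0363, 0.0519]
orientation: [-0.163, 0.987, -0.002, 0.0]
force: [2.2, -10.3, -2.7]
finger_gap: 0.0241
```

```bash
python3 -c "
from plan import *
st(3)"
```

```text
t 37.75 z 0.0519 Ft [  1.25 -10.49   2.74] Mz -0.099 contact x 9.5 | r 40.6 o 7.4 gap/2-5 7.0 tool turn 2.759 cw torque 0.534 q6 -0.41
```

Emit:
step_arm(
  rows=[0,0.8,0,0,0,0.01,0.44],
)

```text
time: 37.85
ee_pos: [0.4339, 0.0369, 0.0519]
orientation: [-0.158, 0.987, -0.002, 0.001]
force: [1.4, -10.1, -3.6]
finger_gap: 0.0236
```

```bash
python3 -c "
from plan import *
st(3)"
```

```text
t 37.85 z 0.0519 Ft [ 1.77 -9.99  3.61] Mz -0.045 contact x 4.5 | r 40.6 o 7.5 gap/2-5 6.8 tool turn 2.77 cw torque 0.462 q6 -0.4
```

Emit:
step_arm(
  rows=[0,0.8,0,0,0,0.01,0.44],
)

```text
time: 37.95
ee_pos: [0.4337, 0.0375, 0.0519]
orientation: [-0.153, 0.988, -0.002, 0.001]
force: [2.5, -10.8, -5.1]
finger_gap: 0.0244
```

```bash
python3 -c "
from plan import *
st(3);eyes.snapshot('side');st(3);eyes.snapshot('side');st(3)"
```

```text
t 37.95 z 0.0519 Ft [  0.92 -10.99   5.18] Mz -0.074 contact x 6.7 | r 40.6 o 7.8 gap/2-5 7.2 tool turn 2.78 cw torque 0.527 q6 -0.39
t 38.0 z 0.0519 Ft [ 0.43 -9.65  3.23] Mz -0.074 contact x 7.6 | r 40.7 o 7.8 gap/2-5 7.1 tool turn 2.78 cw torque 0.468 q6 -0.39
t 38.05 z 0.0519 Ft [  0.67 -10.46   4.27] Mz -0.053 contact x 5.1 | r 40.7 o 7.9 gap/2-5 7.0 tool turn 2.78 cw torque 0.483 q6 -0.39
```

Screw 3 is snug at about 0.48 N m. Next I check screws 2 and 4.

Emit:
step_arm(
  rows=[0,-3,-10,0,0,0,0.44,0,0,-20,0,0,0,0.44,0,0,-20,0,0,0,0.44],
)

```text
time: 38.35
ee_pos: [0.4333, 0.0365, 0.1024]
orientation: [-0.153, 0.988, 0.001, -0.0]
force: [-0.3, 0.1, -0.4]
finger_gap: 0.0239
```

```bash
python3 -c "
from plan import *
s,p,R=now()
tp,tR=target(2,2.79,flip=1,dz=.02,o=.003); seg(tp+[0,0,.03],tR,4,p,R)"
```

```text
[-10.8  27.2   2.2] [ 0.    -0.     0.003]
[-10.7  27.2   2.2] [ 0.    -0.     0.003]
[-10.6  27.2   2.1] [ 0.    -0.     0.003]
[-10.5  27.3   2.1] [ 0.    -0.     0.003]
```

Emit:
step_arm(
  rows=[-11,27,0,0,0,0.003,0.44,-11,27,0,0,0,0.003,0.44,-11,27,0,0,0,0.003,0.44,-10,27,0,0,0,0.003,0.44,0,0,20,0,0,0,0.44,0,0,15,0,0,0,0.44,0,0,0,0,0,0,0.44],
)

```text
time: 39.05
ee_pos: [0.4409, 0.1525, 0.0655]
orientation: [-0.148, 0.989, 0.0, -0.001]
force: [-0.4, -0.1, 0.5]
finger_gap: 0.024
```

```bash
python3 -c "
from plan import *
go(2,2.79,flip=1,dz=.005,o=.003); st(2)"
```

```text
t 39.05 shift tool mm [-0.6  0.5 16.7] rotvec [ 0.001 -0.002  0.   ] q6 -0.121 gap 0.024 target [0.4413 0.1531 0.0488]
t 39.05 z 0.0655 Ft [ 0.44  0.06 -0.53] Mz -0.008 contact x None | r 41.6 o 2.5 gap/2-5 7.0 tool turn 2.79 cw torque 0.007 q6 -0.12
```

Emit:
step_arm(
  rows=[0,0,8,0,0,0,0.44,0,0,7,0,0,0,0.44,0,2,0,0,0,0,0.44,0,1.5,0,0,0,0,0.44,0,1,0,0,0,0,0.44],
)

```text
time: 39.55
ee_pos: [0.4411, 0.1567, 0.0519]
orientation: [-0.148, 0.989, 0.0, 0.0]
force: [-0.5, -0.5, 0.3]
finger_gap: 0.0241
```

```bash
python3 -c "
from plan import *
st(2)"
```

```text
t 39.55 z 0.0519 Ft [ 0.65 -0.35 -0.3 ] Mz 0.063 contact x None | r 40.1 o 6.5 gap/2-5 7.0 tool turn 2.79 cw torque -0.045 q6 -0.11
```

Emit:
step_arm(
  rows=[0,0.8,0,0,0,0,0.44],
)

```text
time: 39.65
ee_pos: [0.441, 0.1571, 0.0519]
orientation: [-0.148, 0.989, -0.0, 0.0]
force: [0.2, -3.5, 0.9]
finger_gap: 0.0238
```

```bash
python3 -c "
from plan import *
st(2)"
```

```text
t 39.65 z 0.0519 Ft [ 0.8  -3.39 -0.9 ] Mz -0.027 contact x 7.9 | r 40.1 o 6.9 gap/2-5 6.9 tool turn 2.79 cw torque 0.168 q6 -0.11
```

Emit:
step_arm(
  rows=[0,0.8,0,0,0,0,0.44],
)

```text
time: 39.75
ee_pos: [0.4409, 0.1574, 0.0519]
orientation: [-0.147, 0.989, -0.001, 0.0]
force: [1.2, -7.6, 0.7]
finger_gap: 0.0244
```

```bash
python3 -c "
from plan import *
st(2)"
```

```text
t 39.75 z 0.0519 Ft [ 1.05 -7.62 -0.73] Mz -0.021 contact x 2.7 | r 40.1 o 7.2 gap/2-5 7.2 tool turn 2.791 cw torque 0.333 q6 -0.11
```

Emit:
step_arm(
  rows=[0,0.8,0,0,0,0.01,0.44],
)

```text
time: 39.85
ee_pos: [0.4409, 0.1577, 0.0519]
orientation: [-0.142, 0.99, -0.001, 0.001]
force: [2.4, -9.5, 1.2]
finger_gap: 0.0239
```

```bash
python3 -c "
from plan import *
st(2)"
```

```text
t 39.85 z 0.0519 Ft [ 0.43 -9.81 -1.18] Mz -0.065 contact x 6.6 | r 40.1 o 7.0 gap/2-5 6.9 tool turn 2.801 cw torque 0.46 q6 -0.1
```

Emit:
step_arm(
  rows=[0,0.7,0,0,0,0.01,0.44],
)

```text
time: 39.95
ee_pos: [0.4409, 0.158, 0.0519]
orientation: [-0.137, 0.991, -0.002, 0.001]
force: [3.9, -10.4, 2.0]
finger_gap: 0.0241
```

```bash
python3 -c "
from plan import *
st(2);eyes.snapshot('side');st(2);eyes.snapshot('side');st(2)"
```

```text
t 39.95 z 0.0519 Ft [ -0.92 -11.04  -1.98] Mz -0.112 contact x 10.2 | r 40.1 o 7.0 gap/2-5 7.1 tool turn 2.812 cw torque 0.546 q6 -0.08
t 40.0 z 0.0518 Ft [-0.7  -9.15 -0.49] Mz -0.073 contact x 7.9 | r 40.1 o 7.0 gap/2-5 7.0 tool turn 2.812 cw torque 0.433 q6 -0.08
t 40.05 z 0.0518 Ft [ 0.71 -9.67 -1.04] Mz -0.102 contact x 10.5 | r 40.1 o 7.0 gap/2-5 7.0 tool turn 2.812 cw torque 0.493 q6 -0.08
```

Emit:
step_arm(
  rows=[0,0.7,0,0,0,0.01,0.44],
)

```text
time: 40.15
ee_pos: [0.4409, 0.1586, 0.0519]
orientation: [-0.132, 0.991, -0.002, 0.001]
force: [2.3, -10.7, -0.2]
finger_gap: 0.024
```

```bash
python3 -c "
from plan import *
st(2);eyes.snapshot('side');st(2);eyes.snapshot('side');st(2)"
```

```text
t 40.15 z 0.0519 Ft [  0.61 -10.87   0.27] Mz -0.03 contact x 2.7 | r 40.1 o 7.1 gap/2-5 7.0 tool turn 2.822 cw torque 0.468 q6 -0.07
t 40.2 z 0.0519 Ft [ -0.61 -10.13   0.18] Mz -0.065 contact x 6.4 | r 40.1 o 7.1 gap/2-5 6.9 tool turn 2.822 cw torque 0.465 q6 -0.07
t 40.25 z 0.0518 Ft [-0.56 -9.9  -0.16] Mz -0.037 contact x 3.7 | r 40.1 o 7.2 gap/2-5 7.0 tool turn 2.822 cw torque 0.428 q6 -0.07
```

Screw 2 is snug at about 0.46 N m. Screw 4 is last.

Emit:
step_arm(
  rows=[0,-3,-10,0,0,0,0.44,0,0,-20,0,0,0,0.44,0,0,-20,0,0,0,0.44],
)

```text
time: 40.55
ee_pos: [0.4403, 0.1574, 0.1023]
orientation: [-0.133, 0.991, 0.0, -0.0]
force: [0.7, 0.2, -0.8]
finger_gap: 0.0239
```

```bash
python3 -c "
from plan import *
s,p,R=now()
tp,tR=target(4,2.70,flip=1,dz=.05,o=.003); seg(tp,tR,5,p,R)"
```

```text
[-15.2 -32.    1.6] [ 0.    -0.    -0.024]
[-14.4 -32.3   1.6] [ 0.    -0.    -0.024]
[-13.6 -32.7   1.6] [ 0.    -0.    -0.024]
[-12.8 -33.    1.6] [ 0.    -0.    -0.024]
[-12.  -33.3   1.6] [ 0.    -0.    -0.024]
```

Emit:
step_arm(
  rows=[-15,-32,0,0,0,-0.024,0.44,-14,-32,0,0,0,-0.024,0.44,-14,-33,0,0,0,-0.024,0.44,-13,-33,0,0,0,-0.024,0.44,-12,-33,0,0,0,-0.024,0.44,0,0,20,0,0,0,0.44,0,0,15,0,0,0,0.44,0,0,0,0,0,0,0.44],
)

```text
time: 41.35
ee_pos: [0.5544, 0.0233, 0.0651]
orientation: [-0.192, 0.981, 0.001, -0.001]
force: [-0.1, -0.7, 0.4]
finger_gap: 0.0243
```

```bash
python3 -c "
from plan import *
go(4,2.70,flip=1,dz=.005,o=.003); st(4)"
```

```text
t 41.35 shift tool mm [-1.  -0.6 15.9] rotvec [ 0.002 -0.003 -0.001] q6 -0.476 gap 0.0243 target [0.5555 0.0231 0.0492]
t 41.35 z 0.0651 Ft [ 0.39 -0.57 -0.35] Mz 0.011 contact x None | r 42.0 o 3.6 gap/2-5 7.1 tool turn 2.701 cw torque 0.014 q6 -0.48
```

Emit:
step_arm(
  rows=[-1,0,8,0,0,0,0.44,0,0,6,0,0,0,0.44,0,2,0,0,0,0,0.44,0,1,0,0,0,0,0.44],
)

```text
time: 41.75
ee_pos: [0.5556, 0.0265, 0.0528]
orientation: [-0.192, 0.981, -0.0, 0.0]
force: [1.7, -3.1, -1.3]
finger_gap: 0.024
```

```bash
python3 -c "
from plan import *
st(4)"
```

```text
t 41.75 z 0.0528 Ft [-0.38 -3.55  1.27] Mz -0.007 contact x 2.0 | r 39.7 o 6.1 gap/2-5 7.0 tool turn 2.7 cw torque 0.145 q6 -0.47
```

Emit:
step_arm(
  rows=[0,0.8,0,0,0,0,0.44],
)

```text
time: 41.85
ee_pos: [0.5555, 0.0267, 0.0529]
orientation: [-0.192, 0.981, -0.001, 0.0]
force: [1.0, -5.6, -2.8]
finger_gap: 0.0238
```

```bash
python3 -c "
from plan import *
st(4)"
```

```text
t 41.85 z 0.0529 Ft [ 1.22 -5.57  2.8 ] Mz 0.015 contact x -2.7 | r 39.6 o 6.3 gap/2-5 6.9 tool turn 2.7 cw torque 0.213 q6 -0.47
```

Emit:
step_arm(
  rows=[0,0.8,0,0,0,0,0.44],
)

```text
time: 41.95
ee_pos: [0.5555, 0.0269, 0.0529]
orientation: [-0.192, 0.981, -0.001, 0.0]
force: [0.9, -7.3, -3.3]
finger_gap: 0.0242
```

```bash
python3 -c "
from plan import *
st(4)"
```

```text
t 41.95 z 0.0529 Ft [ 1.94 -7.06  3.29] Mz -0.031 contact x 4.4 | r 39.6 o 6.5 gap/2-5 7.1 tool turn 2.701 cw torque 0.323 q6 -0.47
```

Emit:
step_arm(
  rows=[0,0.8,0,0,0,0.01,0.44],
)

```text
time: 42.05
ee_pos: [0.5555, 0.0272, 0.053]
orientation: [-0.187, 0.982, -0.002, 0.001]
force: [3.0, -9.5, -3.4]
finger_gap: 0.0242
```

```bash
python3 -c "
from plan import *
st(4)"
```

```text
t 42.05 z 0.053 Ft [ 0.73 -9.97  3.43] Mz -0.007 contact x 0.7 | r 39.5 o 6.3 gap/2-5 7.1 tool turn 2.711 cw torque 0.405 q6 -0.46
```

Emit:
step_arm(
  rows=[0,0.7,0,0,0,0.01,0.44],
)

```text
time: 42.15
ee_pos: [0.5555, 0.0275, 0.053]
orientation: [-0.181, 0.983, -0.002, 0.001]
force: [3.3, -10.4, -4.5]
finger_gap: 0.0235
```

```bash
python3 -c "
from plan import *
st(4);eyes.snapshot('side');st(4);eyes.snapshot('side');st(4)"
```

```text
t 42.15 z 0.053 Ft [  0.65 -10.89   4.58] Mz -0.026 contact x 2.4 | r 39.5 o 6.2 gap/2-5 6.7 tool turn 2.722 cw torque 0.458 q6 -0.44
t 42.2 z 0.053 Ft [ 0.56 -8.85  4.05] Mz -0.02 contact x 2.3 | r 39.5 o 6.2 gap/2-5 7.1 tool turn 2.722 cw torque 0.371 q6 -0.44
t 42.25 z 0.053 Ft [ 0.28 -9.42  4.37] Mz -0.042 contact x 4.5 | r 39.5 o 6.2 gap/2-5 6.9 tool turn 2.722 cw torque 0.415 q6 -0.44
```

Emit:
step_arm(
  rows=[0,0.7,0,0,0,0.01,0.44],
)

```text
time: 42.35
ee_pos: [0.5554, 0.028, 0.053]
orientation: [-0.177, 0.984, -0.002, 0.001]
force: [4.4, -10.2, -4.8]
finger_gap: 0.0238
```

```bash
python3 -c "
from plan import *
st(4);eyes.snapshot('side');st(4);eyes.snapshot('side');st(4)"
```

```text
t 42.35 z 0.053 Ft [ -0.56 -11.05   4.82] Mz -0.043 contact x 3.9 | r 39.5 o 6.3 gap/2-5 6.9 tool turn 2.732 cw torque 0.475 q6 -0.43
t 42.4 z 0.053 Ft [-0.28 -9.45  4.46] Mz -0.012 contact x 1.3 | r 39.5 o 6.3 gap/2-5 6.9 tool turn 2.733 cw torque 0.382 q6 -0.43
t 42.45 z 0.053 Ft [ -0.16 -11.48   4.77] Mz -0.033 contact x 2.9 | r 39.5 o 6.3 gap/2-5 7.0 tool turn 2.732 cw torque 0.484 q6 -0.43
```

Screw 4 is snug too. I'll retreat and look.

Emit:
step_arm(
  rows=[0,-3,-10,0,0,0,0.44,0,0,-20,0,0,0,0.44,0,0,-40,0,0,0,0.44,0,0,-40,0,0,0,0.44,45,0,-30,0,0,0,0.44,45,0,-20,0,0,0,0.44,45,0,0,0,0,0,0.44,0,0,0,0,0,0,0.44],
)

```text
time: 43.25
ee_pos: [0.4271, -0.019, 0.2109]
orientation: [-0.177, 0.984, 0.0, -0.001]
force: [0.3, -0.4, -0.6]
finger_gap: 0.0243
```

```bash
python3 -c "
from plan import *
s,p,R=now(); print(s['time'],p)
im=eyes.snapshot('side'); cv2.imwrite('pics/fin.png',cv2.resize(im[90:250,215:375],(640,600),interpolation=cv2.INTER_CUBIC))"
```

```text
43.25 [ 0.42706894 -0.01901882  0.21093486]
```

View pics/fin.png

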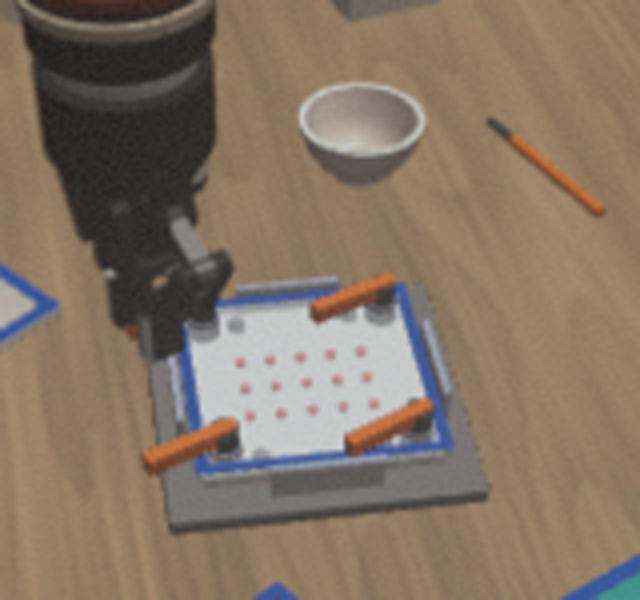

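The visible levers 1, 3 and 4 are parallel, the plate sits evenly down between the rails, and the mortar stands where it was. Lever 2 is hidden by the gripper, which is clear at z = 0.21 m. I'm handing in.

```bash
python3 -c "
from workcell import workorder; print(workorder.job_done())"
```

```text
the job is handed in; nothing more can be done
None
```

I tightened all four press screws crosswise and handed the job in at about 43 s; no verdict came back.

- **Round 1:** I took the screws in the order 1, 3, 2, 4, turning each to about 1.25 rad. The side camera confirmed it: the overlay put screws 2, 3 and 4 at 1.2 to 1.3 rad, and screw 1's lever had earlier shown about 70°.
- **Round 2:** In the same order I turned each screw until the plate seated, at about 2.5 rad, and then until snug. The levers ended at about 2.7 to 2.8 rad.
- **Last torque checks:** On a final re-check the screws held at about 0.47 (screw 1), 0.48 (screw 3), 0.46 (screw 2) and 0.45 N m (screw 4), from the force and moment readings. Single readings scatter by about 0.05 N m and a few briefly read 0.53 to 0.55, so I went by the averages.
- **Not re-checked:** I did not test screw 1 again after the small final nudges to screws 2, 3 and 4.
- **Final picture:** The plate looks level and levers 1, 3 and 4 are parallel. Lever 2 was hidden by the gripper. The arm was clear of the press and I saw no sign that the mortar had moved. The bottle and jar are not in that last picture.
- **What disagreed:** The automatic side-view fit of the lever angles failed after round 1, so I judged them from the overlay and tool pose instead. The press position also differed by about 4 mm between the two cameras, which the loose finger gap absorbed.

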